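Rack the seed tins by height on the sloping rack

TASK

Put the four seed tins away in the sloping birch rack in order of height, working from the back so that you never reach across a racked tin: first the tallest into the top pocket, then the second tallest into the next one down, then the third, and last the shortest into the bottom pocket. Set each tin in lid up and fully home, lowering it rather than letting it drop, and let go of it before you fetch the next. Leave the mortar, jam jar, scale and watering can where they are.

Things in the scene. Friction and masses are not known exactly. Their poses are not given: they have to be found in the camera images.
- rack: Sloping pale-birch rack, fixed: a 240 x 94 x 48 mm block at 30 degrees on a base board with an upright behind. Origin on the bench under its middle; -x is the low front end, +x the high back end (133 mm before to 108 mm behind the origin), highest edge 180 mm up. Four round pockets run in one straight line up the slope, 56 mm apart, counted 1 to 4 from the top by inlaid brass pips.
- pocket1 (a point): Top pocket (1 brass pip): centre of its mouth in the sloping face. z is its axis, pointing out (30 degrees from vertical, leaning to the low end), x points up the slope, y across the rack. Round, 42 mm wide with a 3 mm chamfered mouth, 38 mm deep, flat floor square to the axis. The face is 156 mm above the bench here.
- pocket2 (a point): Second pocket (2 brass pips): centre of its mouth in the sloping face. z is its axis, pointing out (30 degrees from vertical, leaning to the low end), x points up the slope, y across the rack. Round, 42 mm wide with a 3 mm chamfered mouth, 38 mm deep, flat floor square to the axis. The face is 128 mm above the bench here.
- pocket3 (a point): Third pocket (3 brass pips): centre of its mouth in the sloping face. z is its axis, pointing out (30 degrees from vertical, leaning to the low end), x points up the slope, y across the rack. Round, 42 mm wide with a 3 mm chamfered mouth, 38 mm deep, flat floor square to the axis. The face is 100 mm above the bench here.
- pocket4 (a point): Bottom pocket (4 brass pips): centre of its mouth in the sloping face. z is its axis, pointing out (30 degrees from vertical, leaning to the low end), x points up the slope, y across the rack. Round, 42 mm wide with a 3 mm chamfered mouth, 38 mm deep, flat floor square to the axis. The face is 72 mm above the bench here.
- tin1_mid (a point): The tallest of four closed aluminium seed tins, all plain cylinders 38 mm in diameter with a flat lid and a blank paper band: 145 mm tall, about 127 g, loose, standing upright on the bench. The point is its centre, half-way up; z points to the lid.
- tin2_mid (a point): The second tallest of four closed aluminium seed tins, all plain cylinders 38 mm in diameter with a flat lid and a blank paper band: 125 mm tall, about 117 g, loose, standing upright on the bench. The point is its centre, half-way up; z points to the lid.
- tin3_mid (a point): The third tallest of four closed aluminium seed tins, all plain cylinders 38 mm in diameter with a flat lid and a blank paper band: 105 mm tall, about 107 g, loose, standing upright on the bench. The point is its centre, half-way up; z points to the lid.
- tin4_mid (a point): The shortest of four closed aluminium seed tins, all plain cylinders 38 mm in diameter with a flat lid and a blank paper band: 85 mm tall, about 97 g, loose, standing upright on the bench. The point is its centre, half-way up; z points to the lid.
- mortar: Bystander: beige ceramic mortar, 116 mm across and 82 mm tall, with its pestle leaning out on its own -x side (to 75 mm from the middle, 135 mm high). Origin under its middle.
- jam_jar: Bystander: closed jam jar, 68 mm across, 95 mm tall. Origin under its middle.
- scale: Bystander: flat folding kitchen scale (150 x 110 mm, along its x and y) with a shallow round steel pan 140 mm across, 42 mm tall in all. Origin under its middle.
- watering_can: Bystander: empty coral plastic watering can, body 144 mm across; the spout reaches 0.21 m from the middle along its +x, the handle 0.12 m along -x; about 0.20 m tall. Origin under its middle.
Mind the look-alikes: they are no part of the job. What is shaped like the part that bears tin4_mid but orange is not meant.

How it is judged:
By the outcome, as a careful person would: the job done as asked, in the order asked, and still so for the second after the job is handed in, with the robot touching nothing.
It also fails if it takes over 67 s, if anything falls off the work surface, if the arm or the gripper's body presses on something with over 40 N, if the wrist force passes 120 N, or if a joint passes its speed limit or range.

ROBOT

A 7-joint arm with a two-finger parallel gripper is mounted at the origin on the work surface. World frame = base frame: x ahead of the robot, y to its left, z up, the work surface at z = 0. Lengths are in m, angles in degrees, forces in N, time in s.
With the tool pointing down it reaches from about 0.425 to 0.875 m from the base axis. Payload 4.7 kg.
Tool frame: the origin (TCP) lies where the fingers leave the gripper's body, on its centre line; the fingertips stand 70 mm ahead of it and the grasp point (between the pads) lies 51 mm ahead of it (env.tip_reach is the distance from the TCP to the fingertips, in m); z points along the fingers, x is the direction in which the jaws open and shut, and the axes are right-handed (so a half turn about z gives the same grasp; the last joint's range is limited). The gripper opens to 87 mm and grips with 3 to 60 N. Pads are 19 mm wide; open, the fingers measure 117 mm over their backs; the gripper's body (75 mm by 190 mm) begins 51 mm behind the grasp point.
Start: joints at [67.042, 18.392, -4.016, 83.108, 1.295, 78.541, -3.26], TCP at [0.262, -0.595, 0.292] pointing down, gripper open.
Joint ranges: [-163.93, 163.93], [-17.29, 119.83], [-79.2, 71.16], [3.27, 140.29], [-89.18, 269.18], [5.43, 117.66], [-154.24, 154.24]. Speed limits (degrees/s): [147.25, 147.25, 180, 180, 180, 180, 180].

INTERFACE

Orientations are given as [roll, pitch, yaw] about the fixed x, y, z axes, in that order (R = Rz(yaw) Ry(pitch) Rx(roll)).
In Python, from cell import env, optics, order gives the robot as it stands.
- The arm moves only by the shell command python3 -m creep 'ROWS' [FORCE]. ROWS is JSON, a list of rows, each a list of 7 numbers: the shift along the tool's x, y, z in cm, then the turn, a rotation vector about the tool's x, y, z in rad, then the opening, from 0 (shut) to 1 (fully open). A call has 1 to 20 rows; each row shifts and turns the pose as measured when the row begins, along the tool's axes as they then stand; what a row does not reach is not made up. A row lasts 1/10 s, in which the tool goes at most 50 mm and 8.59 degrees, less where a joint would pass 70% of its speed; a pose out of reach is approached as far as the arm can. A call with a gripper value outside its range is refused whole. The fingers move at their own pace and stop on an object; FORCE is the grip in N (left out, the last holds). Time passes only in rows, so rows that do not move let the fingers close. It gives the time, the measured TCP pose, the force and the opening at its end, in the units of the state.
- env.get_obs(): the state, without advancing time (a new reading comes with each control period).
- optics.read_camera(name): name is "side" or "top"; returns a dict with "frame" (400x640x3 uint8, blue, green, red), "z_map" (400x640 float32, m along the optical axis (not along the pixel's ray), 0 where there is no reading), "fx", "fy", "cx", "cy" (pixels), "distortion" ([k1, k2, p1, p2, k3] as OpenCV has them; the pictures are not rectified), "R" (3x3) and "t" (3): a world point X has camera coordinates R X + t. Camera axes: x right, y down, z forward; pixel columns grow to the right and rows downward; lengths in m; the calibration is good to about 2 mm. A picture is of the moment at which its call begins.
- order.sign_off(): hands the job in, once; it reports no verdict.
The state is a dict: "time_s": time; "qpos": joint angles; "joint_velocities": joint speeds; "effort": joint torques, N m; "tool_pos": TCP position; "tool_rot": TCP orientation; "force": force on the tool from outside, world axes, zero at the start; "wrist_torque": the same for the moment, N m; "grip_width": finger opening in m.
Only numpy, scipy, OpenCV 4.12 (cv2) and the standard library are available. Lean on these libraries where they do the work, as an engineer would, in place of code of your own. Each camera call takes 0.05 s, during which the arm holds its last target. There are 200 camera calls.

## Working session

There is one attempt and no reset: what is moved stays moved. The work goes in short steps, Python scripts to look and compute and a shell command to move; the robot and the scene stay as the last step left them, time stands still between calls to the robot, and variables do not carry over. Pictures are saved under pics/ and viewed, on a budget of 10 in all, crops included, one or two more only if the job needs it, and the job is handed in when it is done.

```bash
ls; mkdir -p pics; cat > h.py <<'E'
import numpy as np, cv2
from cell import env, optics, order
from scipy.spatial.transform import Rotation as Ro
def cloud(c):
    K=np.array([[c['fx'],0,c['cx']],[0,c['fy'],c['cy']],[0,0,1]]);z=c['z_map'];h,w=z.shape
    u,v=np.meshgrid(np.arange(w),np.arange(h))
    p=cv2.undistortPoints(np.stack([u,v],-1).reshape(-1,1,2).astype(np.float64),K,np.array(c['distortion'])).reshape(h,w,2)
    X=np.dstack([p*z[...,None],z])
    W=(X-np.array(c['t']))@np.array(c['R'])
    W[z==0]=np.nan
    return W
E
python3 - <<'E'
from h import *
for n in('top','side'):
    c=optics.read_camera(n);cv2.imwrite(f'pics/{n}0.png',c['frame']);np.save(f'{n}.npy',cloud(c))
    print(n,c['R'],c['t'])
print(env.get_obs(),env.tip_reach)
E
```

```text
pics
top [[ 2.39158671e-02 -9.99713500e-01  9.74525679e-04]
 [-9.80468506e-01 -2.36458047e-02 -1.95249547e-01]
 [ 1.95216651e-01  3.71407049e-03 -9.80753111e-01]] [0.03320537 0.59375093 1.65709224]
side [[ 0.96353988 -0.26750694 -0.00556182]
 [-0.17600117 -0.61801238 -0.76621426]
 [ 0.20153036  0.73925688 -0.64256111]] [-0.56678574  0.21753141  1.41885495]
{'time_s': 0.1, 'qpos': array([67.0410317 , 18.43453822, -4.01573621, 83.16792519,  1.29758505,
       78.54191491, -3.26043506]), 'joint_velocities': array([ 0.01834004, -0.06475038,  0.01727737, -0.13763358,  0.09305589,
        0.01517647, -0.03990987]), 'effort': array([-5.76100920e-04, -4.92568660e+01, -4.05913275e-01, -3.13398743e+01,
       -6.39923522e-02,  3.94335121e-02,  5.27653151e-05]), 'tool_pos': array([ 0.26175701, -0.59454874,  0.29127383]), 'tool_rot': array([ 1.79992009e+02,  9.89996601e-02, -6.62311688e+01]), 'force': array([0.36744431, 0.20006218, 1.04663492]), 'wrist_torque': array([-0.00064   ,  0.03733829, -0.0337803 ]), 'grip_width': 0.08714979275692998} 0.0697
```

View pics/top0.png

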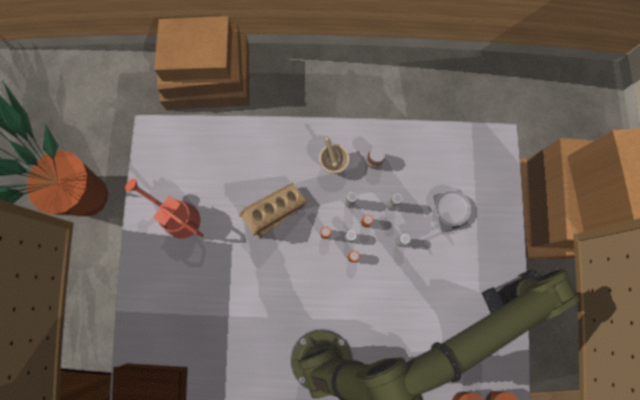

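View pics/side0.png

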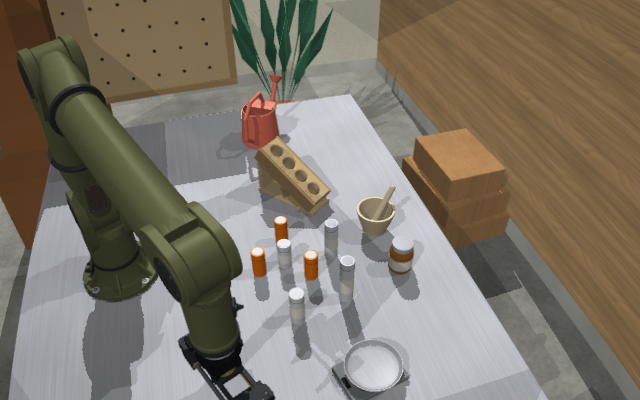

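```bash
cat > m.py <<'E'
from h import *
from scipy.optimize import least_squares
T=np.load('top.npy');S=np.load('side.npy')
P=np.vstack([T.reshape(-1,3),S.reshape(-1,3)]);P=P[~np.isnan(P[:,0])]
print('bench z',[np.round(np.nanmedian(A[a:b,c:d,2]),4) for A,a,b,c,d in((T,270,290,420,440),(S,320,340,230,260))])
for n,(u,v) in dict(A=(351,200),B=(396,201),C=(351,236),D=(405,239),o1=(326,232),o2=(367,221),o3=(353,257),mortar=(334,157),jar=(376,157),scale=(455,209)).items():
    q=T[v-2:v+3,u-2:u+3].reshape(-1,3);q=np.nanmedian(q,0)
    n0=P[np.hypot(*(P[:,:2]-q[:2]).T)<.035]; n0=n0[n0[:,2]>.03]
    top=np.percentile(n0[:,2],95)
    # side-surface + top-edge circle: points inside penalised outward only
    def f(c):
        d=np.hypot(*(n0[:,:2]-c).T); return np.where(d>.019,d-.019,0)*1e3
    r=least_squares(f,q[:2],loss='soft_l1')
    tp=[]
    for A in(T,S):
        a=A.reshape(-1,3);a=a[(np.hypot(*(a[:,:2]-q[:2]).T)<.03)&(abs(a[:,2]-top)<.008)]
        tp.append(np.round(np.r_[a.mean(0),(a.max(0)+a.min(0))[:2]/2,len(a)],4) if len(a) else None)
    print(n,np.round(q,4),'top',round(top,4),'fit',np.round(r.x,4),tp)
E
python3 m.py
python3 - <<'E'
from h import *
S=np.load('side.npy');T=np.load('top.npy')
a=cv2.resize(cv2.imread('pics/side0.png')[120:230,235:345],None,fx=5,fy=5,interpolation=2)
b=cv2.resize(cv2.imread('pics/top0.png')[170:250,225:315],None,fx=2.7,fy=2.7*1,interpolation=2)
cv2.imwrite('pics/crop1.png',np.hstack([a,cv2.copyMakeBorder(b,0,550-b.shape[0],0,0,0)]))
print(a.shape,b.shape)
E
```

```text
bench z [np.float64(0.0019), np.float64(0.0014)]
A [ 0.5853 -0.0961  0.125 ] top 0.1285 fit [ 0.5957 -0.0995] [array([ 0.5973, -0.0974,  0.1274,  0.5976, -0.0975, 73.    ]), array([ 5.949e-01, -9.960e-02,  1.249e-01,  5.951e-01, -9.770e-02,
        1.110e+02])]
B [ 0.581  -0.2567  0.1484] top 0.1482 fit [ 0.5895 -0.2608] [array([ 0.5915, -0.2606,  0.1473,  0.5907, -0.2609, 83.    ]), array([  0.5891,  -0.2609,   0.1447,   0.5888,  -0.2586, 143.    ])]
C [ 0.4581 -0.1004  0.0864] top 0.089 fit [ 0.4599 -0.1003] [array([ 0.4633, -0.0995,  0.0869,  0.4637, -0.1006, 77.    ]), array([ 4.590e-01, -1.016e-01,  8.500e-02,  4.593e-01, -9.960e-02,
        1.110e+02])]
D [ 0.449  -0.2961  0.1081] top 0.1094 fit [ 0.4499 -0.2958] [array([ 0.4516, -0.2947,  0.1075,  0.4509, -0.2944, 71.    ]), array([ 4.496e-01, -2.948e-01,  1.054e-01,  4.498e-01, -2.931e-01,
        1.310e+02])]
o1 [ 0.4713 -0.0082  0.0869] top 0.0898 fit [ 0.4705 -0.0066] [array([ 4.738e-01, -6.100e-03,  8.710e-02,  4.730e-01, -6.400e-03,
        7.400e+01]), array([ 4.707e-01, -6.600e-03,  8.520e-02,  4.708e-01, -5.700e-03,
 
[... 449 characters left out ...]
rtar [ 0.7678 -0.0347  0.0607] top 0.1033 fit [ 0.7783 -0.0311] [array([ 0.788 , -0.0195,  0.1012,  0.7873, -0.0193,  9.    ]), array([ 0.7875, -0.0188,  0.1016,  0.7858, -0.0198, 15.    ])]
jar [ 0.7601 -0.1925  0.0975] top 0.1003 fit [ 0.7603 -0.2003] [array([ 7.668e-01, -1.946e-01,  9.840e-02,  7.667e-01, -1.952e-01,
        1.130e+02]), array([ 7.643e-01, -1.949e-01,  9.470e-02,  7.646e-01, -1.951e-01,
        1.680e+02])]
scale [ 0.5786 -0.5104  0.0306] top 0.0367 fit [ 0.5772 -0.5117] [array([ 5.766e-01, -5.100e-01,  3.250e-02,  5.783e-01, -5.102e-01,
        1.140e+02]), array([ 5.776e-01, -5.092e-01,  3.010e-02,  5.789e-01, -5.112e-01,
        1.460e+02])]
(550, 550, 3) (216, 243, 3)
```

View pics/crop1.png

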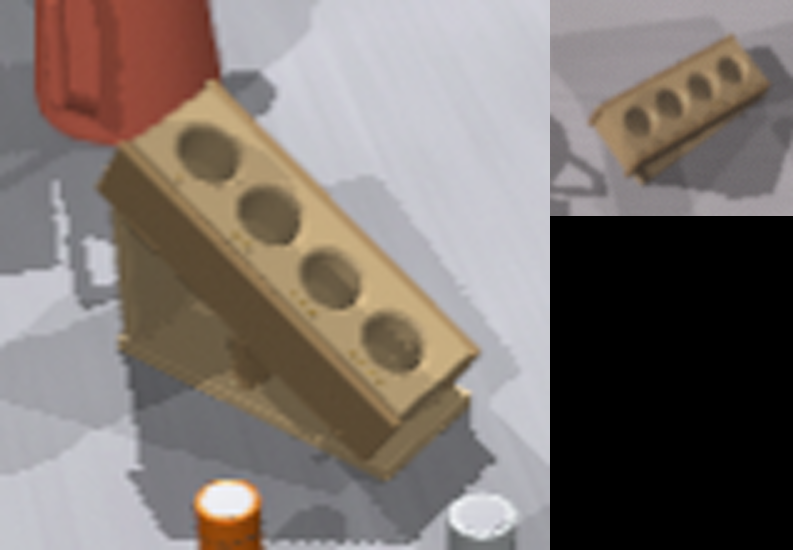

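```bash
cat > r.py <<'E'
from h import *
from scipy.optimize import least_squares
hz=np.array([.156,.128,.100,.072]); pts={}
sp=np.array([[208,153],[269,214],[330,278],[392,343]])
tp=np.array([[88,121],[119,104],[150,87],[180,70]])
uv={'side':(sp+.5)/5-.5+[235,120],'top':(tp+.5)/2.7-.5+[225,170]}
for n in uv:
    c=optics.read_camera(n);K=np.array([[c['fx'],0,c['cx']],[0,c['fy'],c['cy']],[0,0,1]])
    p=cv2.undistortPoints(uv[n].reshape(-1,1,2),K,np.array(c['distortion'])).reshape(-1,2)
    R=np.array(c['R']);o=-R.T@np.array(c['t']);d=np.c_[p,np.ones(4)]@R
    pts[n]=o+d*((hz-o[2])/d[:,2])[:,None]; print(n,np.round(pts[n],4).tolist())
    A=np.load(n+'.npy').reshape(-1,3)
    k=np.array([.1515,.0875,0,-.06])  # dummy
    # face plane inliers
    m=pts[n].mean(0);q=pts[n][0]-pts[n][3];yaw=np.arctan2(q[1],q[0])
    ex=np.array([np.cos(yaw),np.sin(yaw),0]);ey=np.array([-ex[1],ex[0],0])
    X=np.r_['1,2,0',(A-m)@ex,(A-m)@ey,A[:,2]-.114]
    s=X[:,0]*np.cos(np.pi/6)+X[:,2]*.5; nn=-X[:,0]*.5+X[:,2]*np.cos(np.pi/6)
    i=(abs(nn)<.006)&(abs(s)<.16)&(abs(X[:,1])<.06)
    # plane residual, edges, and rect
    r=cv2.minAreaRect(np.c_[s[i],X[i,1]].astype(np.float32)*1000)
    print('yaw',np.degrees(yaw),'n med',np.median(nn[i]),'rect',r,i.sum(),'slope',np.polyfit(s[i],nn[i],1))
E
python3 r.py
```

```text
side [[0.5156, 0.2386, 0.156], [0.5456, 0.2019, 0.128], [0.5747, 0.1627, 0.1], [0.6039, 0.123, 0.072]]
yaw 127.35959019220728 n med -0.0006947102362605865 rect ((-0.9395828247070312, 0.9612998962402344), (245.94564819335938, 99.21356201171875), 0.7116270661354065) 1380 slope [ 0.00070373 -0.00068903]
top [[0.5186, 0.239, 0.156], [0.5474, 0.2019, 0.128], [0.5771, 0.1632, 0.1], [0.6077, 0.1243, 0.072]]
yaw 127.81597630461478 n med 0.0015301817245270133 rect ((-0.732147216796875, 0.5851058959960938), (95.55345916748047, 254.761962890625), 89.96949768066406) 988 slope [-0.0020151   0.00120509]
```

```bash
python3 -m creep '[[0,-5,0,0,0,0.14,0.8],[0,-5,0,0,0,0.14,0.8],[0,-5,0,0,0,0.14,0.8]]' 20
```

```text
time_s: 0.5
tool_pos: [0.3965, -0.5602, 0.2909]
tool_rot: [179.6, -0.1, -91.8]
force: [-0.0, -0.3, 0.1]
grip_width: 0.0725
```

```bash
cat > plan.py <<'E'
import sys
from h import *
P0=dict(zip('1234',[(.5168,.2395,.156),(.5465,.2012,.128),(.5761,.1629,.1),(.6057,.1245,.072)]))
H={'1':.145,'2':.125,'3':.105,'4':.085}
TIN={'1':(.590,-.260),'2':(.5957,-.0985),'3':(.4502,-.295),'4':(.4605,-.1003)}
a=np.array([.3055,-.3955,.866]);a/=np.linalg.norm(a)
x=np.array([.791,.611,0]);x-=a*(x@a);x/=np.linalg.norm(x)
RP=np.c_[x,np.cross(-a,x),-a]
def goal(kind,k,up,grip=.033,yaw=None):
    if kind=='rack': return np.array(P0[k])+a*(H[k]-.038+grip+up),RP
    R=Ro.from_euler('xyz',[180,0,yaw],degrees=True).as_matrix()
    return np.r_[TIN[k],H[k]+grip+up],R
if __name__=='__main__':
    kind,k,up=sys.argv[1],sys.argv[2],float(sys.argv[3]); yaw=float(sys.argv[4]) if len(sys.argv)>4 else 0
    o=env.get_obs();R0=Ro.from_euler('xyz',o['tool_rot'],degrees=True).as_matrix();p0=o['tool_pos']
    p,R=goal(kind,k,up,yaw=yaw)
    w=Ro.from_matrix(R0.T@R).as_rotvec()
    print('goal',np.round(p,4),'shift now-axes cm',np.round((p-p0)@R0*100,2),'goal-axes',np.round((p-p0)@R*100,2),'turn rad',np.round(w,4),'norm',round(np.linalg.norm(w),3), 'world d',np.round((p-p0)*100,1))
    n=int(np.ceil(max(np.linalg.norm(w)/.148,np.linalg.norm(p-p0)/.048)))
    Rk=R0;d=Ro.from_rotvec(w/n).as_matrix();out=[]
    for i in range(n): out.append(np.round((p-p0)/n@Rk*100,1).tolist());Rk=Rk@d
    print(n,'rows; turn each',np.round(w/n,3),'shifts',out)
    print('q',np.round(o['qpos'],1),'t',round(o['time_s'],2),'F',np.round(o['force'],1),'w',round(o['grip_width'],4))
E
python3 plan.py tin 1 .06 -24; python3 plan.py rack 1 .06
```

```text
goal [ 0.59  -0.26   0.238] shift now-axes cm [-30.63 -18.41   5.11] goal-axes [  5.47 -35.29   5.29] turn rad [ 0.0072  0.0025 -1.184 ] norm 1.184 world d [19.3 30.  -5.3]
9 rows; turn each [ 0.001  0.    -0.132] shifts [[-3.4, -2.0, 0.6], [-3.1, -2.5, 0.6], [-2.8, -2.9, 0.6], [-2.4, -3.2, 0.6], [-1.9, -3.5, 0.6], [-1.4, -3.7, 0.6], [-0.9, -3.9, 0.6], [-0.4, -3.9, 0.6], [0.1, -4.0, 0.6]]
q [ 55.1  23.   -3.9  77.2   1.9  80.1 -40.6] t 0.5 F [-0.  -0.3  0.1] w 0.0725
goal [0.5779 0.1604 0.3292] shift now-axes cm [-72.59 -15.79  -4.07] goal-axes [ 58.4  -41.7   19.64] turn rad [ 0.2833 -0.5822 -2.2007] norm 2.294 world d [18.1 72.1  3.8]
16 rows; turn each [ 0.018 -0.036 -0.138] shifts [[-4.5, -1.0, -0.3], [-4.4, -1.6, -0.1], [-4.1, -2.2, 0.1], [-3.8, -2.7, 0.3], [-3.3, -3.2, 0.5], [-2.8, -3.6, 0.7], [-2.3, -4.0, 0.8], [-1.7, -4.2, 1.0], [-1.1, -4.4, 1.1], [-0.4, -4.5, 1.2], [0.2, -4.5, 1.3], [0.9, -4.4, 1.3], [1.5, -4.2, 1.4], [2.1, -3.9, 1.4], [2.7, -3.5, 1.4], [3.2, -3.1, 1.3]]
q [ 55.1  23.   -3.9  77.2   1.9  80.1 -40.6] t 0.5 F [-0.  -0.3  0.1] w 0.0725
```

```bash
python3 -m creep '[[-3.4,-2.0,0,0,0,-0.132,0.8],[-3.1,-2.5,0.3,0,0,-0.132,0.8],[-2.8,-2.9,0.5,0,0,-0.132,0.8],[-2.4,-3.2,0.5,0,0,-0.132,0.8],[-1.9,-3.5,0.5,0,0,-0.132,0.8],[-1.4,-3.7,0.5,0,0,-0.132,0.8],[-0.9,-3.9,0.5,0,0,-0.132,0.8],[-0.4,-3.9,0.5,0,0,-0.132,0.8],[0.1,-4.0,0.5,0,0,-0.132,0.8]]'; python3 plan.py tin 1 0.03 -24
```

```text
time_s: 1.4
tool_pos: [0.5966, -0.2453, 0.2455]
tool_rot: [179.8, 0.4, -21.4]
force: [0.1, 0.1, 0.4]
grip_width: 0.0698
goal [ 0.59  -0.26   0.208] shift now-axes cm [-0.05  1.6   3.76] goal-axes [-0.    1.61  3.75] turn rad [0.0031 0.0074 0.0457] norm 0.046 world d [-0.7 -1.5 -3.8]
1 rows; turn each [0.003 0.007 0.046] shifts [[-0.0, 1.6, 3.8]]
q [ 38.1  21.1 -23.2  86.5   8.6  74.6  -7.5] t 1.4 F [0.1 0.1 0.4] w 0.0698
```

```bash
python3 -m creep '[[0,1.6,0.5,0,0.007,0,0.8],[0,0,3.3,0,0,0,0.8],[0,0,0,0,0,0,0.8]]'; python3 plan.py tin 1 0 -24; python3 - <<'E'
from h import *
ims=[]
for n,(u,v) in dict(side=(345,270),top=(396,205)).items():
    c=optics.read_camera(n)['frame'];ims.append(cv2.resize(c[v-50:v+50,u-50:u+50],(400,400),interpolation=2))
cv2.imwrite('pics/g1.png',np.hstack(ims))
E
```

```text
time_s: 1.7
tool_pos: [0.5949, -0.2492, 0.2059]
tool_rot: [-179.8, 0.1, -20.3]
force: [-0.9, 0.7, -0.3]
grip_width: 0.0693
goal [ 0.59  -0.26   0.178] shift now-axes cm [-0.08  1.19  2.78] goal-axes [-0.01  1.18  2.79] turn rad [-0.0037  0.001   0.0639] norm 0.064 world d [-0.5 -1.1 -2.8]
1 rows; turn each [-0.004  0.001  0.064] shifts [[-0.1, 1.2, 2.8]]
q [ 38.6  22.5 -23.1  89.4   9.   70.   -6.3] t 1.7 F [-0.9  0.7 -0.3] w 0.0693
```

View pics/g1.png

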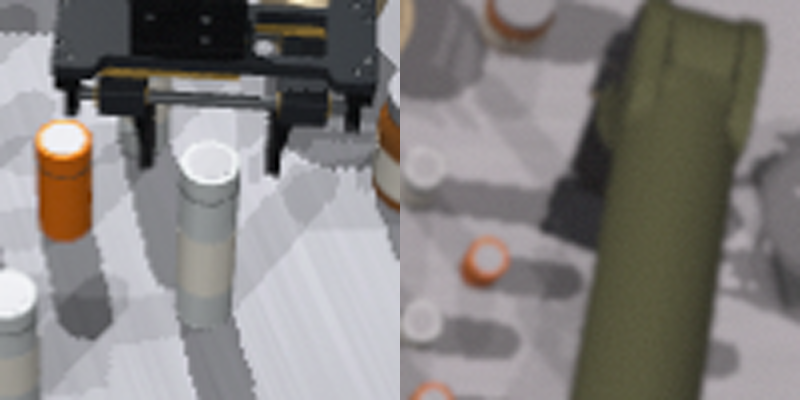

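```bash
python3 -m creep '[[0,1.2,0.5,0,0,0,0.8],[0,0,0.8,0,0,0,0.8],[0,0,0,0,0,0,0.8]]'; python3 plan.py tin 1 0 -20
```

```text
time_s: 2.1
tool_pos: [0.5934, -0.2669, 0.2012]
tool_rot: [-180.0, -0.8, -20.7]
force: [0.7, 0.0, -0.1]
grip_width: 0.0695
goal [ 0.59  -0.26   0.178] shift now-axes cm [-0.59 -0.53  2.31] goal-axes [-0.56 -0.53  2.32] turn rad [-0.0001 -0.0136 -0.0116] norm 0.018 world d [-0.3  0.7 -2.3]
1 rows; turn each [-0.    -0.014 -0.012] shifts [[-0.6, -0.5, 2.3]]
q [ 39.6  22.8 -22.6  89.5   9.2  68.8  -5.3] t 2.1 F [ 0.7  0.  -0.1] w 0.0695
```

```bash
python3 -m creep '[[-0.5,-0.5,0.6,0,-0.014,0,0.8],[0,0,0.6,0,0,0,0.8],[0,0,0.6,0,0,0,0.8],[0,0,0.6,0,0,0,0.8],[0,0,0,0,0,0,0.8]]'; python3 plan.py tin 1 0 -20
```

```text
time_s: 2.6
tool_pos: [0.5903, -0.2601, 0.1757]
tool_rot: [-180.0, 0.1, -20.7]
force: [-0.3, 0.4, -0.1]
grip_width: 0.0697
goal [ 0.59  -0.26   0.178] shift now-axes cm [-0.03 -0.   -0.23] goal-axes [-0.03 -0.   -0.23] turn rad [-0.0002  0.0011 -0.0123] norm 0.012 world d [-0.   0.   0.2]
1 rows; turn each [-0.     0.001 -0.012] shifts [[-0.0, -0.0, -0.2]]
q [ 39.1  23.9 -22.5  91.1   9.7  67.   -6.2] t 2.6 F [-0.3  0.4 -0.1] w 0.0697
```

```bash
python3 -m creep '[[0,0,-0.2,0,0,0,0.2],[0,0,0,0,0,0,0.2],[0,0,0,0,0,0,0.2],[0,0,0,0,0,0,0.2],[0,0,0,0,0,0,0.2],[0,0,0,0,0,0,0.2]]' 25; python3 plan.py rack 1 .08
```

```text
time_s: 3.2
tool_pos: [0.5908, -0.2601, 0.1784]
tool_rot: [-180.0, -0.0, -20.7]
force: [0.4, -0.5, -1.6]
grip_width: 0.0379
goal [0.584  0.1525 0.3465] shift now-axes cm [-15.2  -38.36 -16.81] goal-axes [ 24.69 -37.04   1.96] turn rad [ 0.4768 -0.2665 -0.9945] norm 1.135 world d [-0.7 41.3 16.8]
10 rows; turn each [ 0.048 -0.027 -0.099] shifts [[-1.5, -3.8, -1.7], [-1.2, -4.0, -1.5], [-0.8, -4.2, -1.2], [-0.4, -4.3, -1.0], [0.0, -4.4, -0.8], [0.4, -4.4, -0.6], [0.8, -4.4, -0.4], [1.3, -4.3, -0.2], [1.7, -4.1, -0.1], [2.1, -3.9, 0.1]]
q [ 39.1  23.7 -22.6  91.    9.6  67.2  -6.1] t 3.2 F [ 0.4 -0.5 -1.6] w 0.0379
```

```bash
python3 -m creep '[[0,0,-2,0,0,0,0.2],[0,0,-3.5,0,0,0,0.2],[0,0,-3.5,0,0,0,0.2],[0,0,-3.5,0,0,0,0.2],[0,0,-3.5,0,0,0,0.2],[0,0,-2,0,0,0,0.2],[0,0,0,0,0,0,0.2]]'; python3 plan.py rack 1 .08
```

```text
time_s: 3.9
tool_pos: [0.5892, -0.2598, 0.3613]
tool_rot: [-180.0, 0.4, -20.7]
force: [0.2, 0.1, -0.2]
grip_width: 0.0376
goal [0.584  0.1525 0.3465] shift now-axes cm [-15.03 -38.39   1.62] goal-axes [ 24.8  -27.8   17.74] turn rad [ 0.4723 -0.2599 -0.996 ] norm 1.132 world d [-0.5 41.2 -1.5]
9 rows; turn each [ 0.052 -0.029 -0.111] shifts [[-1.7, -4.3, 0.2], [-1.2, -4.4, 0.4], [-0.7, -4.5, 0.7], [-0.2, -4.5, 1.0], [0.4, -4.4, 1.2], [0.9, -4.3, 1.4], [1.4, -4.1, 1.6], [1.9, -3.8, 1.7], [2.3, -3.5, 1.9]]
q [ 39.3  18.2 -23.3  76.8   7.1  86.8  -4.1] t 3.9 F [ 0.2  0.1 -0.2] w 0.0376
```

```bash
python3 -m creep '[[-1,-2.5,0,0.052,-0.029,-0.111,0.2],[-1.2,-4.2,0.3,0.052,-0.029,-0.111,0.2],[-0.7,-4.3,0.6,0.052,-0.029,-0.111,0.2],[-0.2,-4.3,0.8,0.052,-0.029,-0.111,0.2],[0.4,-4.3,1.0,0.052,-0.029,-0.111,0.2],[0.9,-4.2,1.2,0.052,-0.029,-0.111,0.2],[1.4,-4.0,1.4,0.052,-0.029,-0.111,0.2],[1.9,-3.8,1.5,0.052,-0.029,-0.111,0.2],[1.3,-2.0,1.0,0.052,-0.029,-0.111,0.2]]'; python3 plan.py rack 1 .08
```

```text
time_s: 4.8
tool_pos: [0.5756, 0.1082, 0.3483]
tool_rot: [-148.9, 0.3, 39.3]
force: [-0.1, 0.2, -0.3]
grip_width: 0.0373
goal [0.584  0.1525 0.3465] shift now-axes cm [ 3.46 -2.4   1.63] goal-axes [ 3.38 -2.5   1.65] turn rad [-0.0187  0.0181  0.0211] norm 0.034 world d [ 0.8  4.4 -0.2]
1 rows; turn each [-0.019  0.018  0.021] shifts [[3.5, -2.4, 1.6]]
q [ 28.6  26.5 -42.5  76.9 -10.   97.5  26.1] t 4.8 F [-0.1  0.2 -0.3] w 0.0373
```

```bash
python3 -m creep '[[1.8,-1.2,0.8,-0.019,0.018,0.021,0.2],[1.2,-0.8,0.5,0,0,0,0.2],[0,0,0,0,0,0,0.2],[0,0,0,0,0,0,0.2]]'; python3 plan.py rack 1 .05;  python3 - <<'E'
from h import *
ims=[]
for n,(u,v) in dict(side=(285,140),top=(265,215)).items():
    c=optics.read_camera(n)['frame'];ims.append(cv2.resize(c[v-50:v+50,u-50:u+50],(400,400),interpolation=2))
cv2.imwrite('pics/p1.png',np.hstack(ims))
E
```

```text
time_s: 5.2
tool_pos: [0.5821, 0.1498, 0.3402]
tool_rot: [-149.6, 0.4, 38.2]
force: [-0.1, 0.6, -1.4]
grip_width: 0.0377
goal [0.5749 0.1643 0.3206] shift now-axes cm [ 0.34 -0.38  2.5 ] goal-axes [ 0.31 -0.4   2.5 ] turn rad [-0.007   0.0103  0.0035] norm 0.013 world d [-0.7  1.4 -2. ]
1 rows; turn each [-0.007  0.01   0.003] shifts [[0.3, -0.4, 2.5]]
q [ 25.1  27.2 -42.8  76.9  -9.8  94.7  21.9] t 5.2 F [-0.1  0.6 -1.4] w 0.0377
```

View pics/p1.png

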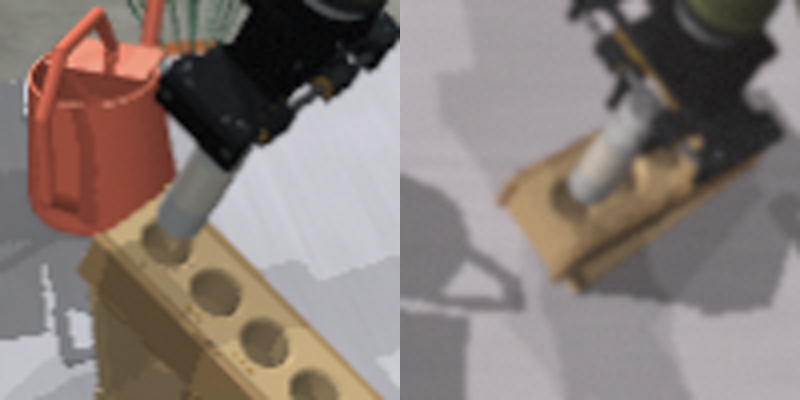

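```bash
python3 -m creep '[[0.3,-0.4,1.0,-0.007,0.01,0,0.2],[0,0,1.5,0,0,0,0.2],[0,0,1.0,0,0,0,0.2],[0,0,0,0,0,0,0.2]]'; python3 plan.py rack 1 .03
```

```text
time_s: 5.7
tool_pos: [0.5727, 0.1628, 0.3102]
tool_rot: [-150.2, -0.0, 37.3]
force: [0.0, -0.3, -0.8]
grip_width: 0.0378
goal [0.5687 0.1723 0.3032] shift now-axes cm [ 0.26 -0.52  1.1 ] goal-axes [ 0.27 -0.51  1.1 ] turn rad [ 0.0035 -0.0034 -0.0053] norm 0.007 world d [-0.4  0.9 -0.7]
1 rows; turn each [ 0.004 -0.003 -0.005] shifts [[0.3, -0.5, 1.1]]
q [ 25.2  26.3 -43.   81.4 -10.1  89.9  21.9] t 5.7 F [ 0.  -0.3 -0.8] w 0.0378
```

```bash
python3 -m creep '[[0.3,-0.5,-0.1,0,0,0,0.2],[0,0,0,0,0,0,0.2],[0,0,0,0,0,0,0.2]]'; python3 plan.py rack 1 .03
```

```text
time_s: 6.0
tool_pos: [0.5733, 0.1668, 0.314]
tool_rot: [-150.2, -0.0, 37.2]
force: [0.5, -0.9, -1.2]
grip_width: 0.037
goal [0.5687 0.1723 0.3032] shift now-axes cm [-0.03 -0.08  1.28] goal-axes [-0.03 -0.08  1.28] turn rad [ 0.0039 -0.0039 -0.0068] norm 0.009 world d [-0.5  0.5 -1.1]
1 rows; turn each [ 0.004 -0.004 -0.007] shifts [[-0.0, -0.1, 1.3]]
q [ 24.8  26.3 -43.1  81.  -10.1  90.1  21.3] t 6.0 F [ 0.5 -0.9 -1.2] w 0.037
```

Aligned; lowering in small steps.

```bash
python3 -m creep '[[0,-0.1,0.5,0,0,0,0.2],[0,0,0.5,0,0,0,0.2],[0,0,0.5,0,0,0,0.2],[0,0,0.3,0,0,0,0.2],[0,0,0,0,0,0,0.2]]'; python3 plan.py rack 1 0
```

```text
time_s: 6.5
tool_pos: [0.5745, 0.1661, 0.3077]
tool_rot: [-151.1, -0.5, 36.5]
force: [0.2, -0.2, -1.7]
grip_width: 0.0376
goal [0.5596 0.1841 0.2773] shift now-axes cm [-0.16 -0.58  3.8 ] goal-axes [-0.08 -0.5   3.81] turn rad [ 0.0196 -0.0182 -0.013 ] norm 0.03 world d [-1.5  1.8 -3. ]
1 rows; turn each [ 0.02  -0.018 -0.013] shifts [[-0.2, -0.6, 3.8]]
q [ 25.   25.8 -42.9  82.   -9.9  88.4  21.4] t 6.5 F [ 0.2 -0.2 -1.7] w 0.0376
```

```bash
python3 - <<'E'
from h import *
ims=[]
for n,(u,v) in dict(side=(278,150),top=(262,213)).items():
    c=optics.read_camera(n);np.save(n+'p1.npy',cloud(c));c=c['frame'];ims.append(cv2.resize(c[v-25:v+25,u-25:u+25],(400,400),interpolation=2))
cv2.imwrite('pics/p1b.png',np.hstack(ims))
E
```

```text
(no output)
```

View pics/p1b.png

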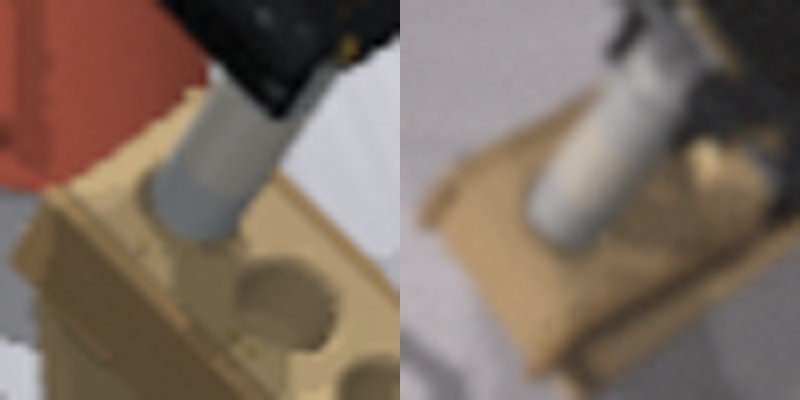

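```bash
python3 -m creep '[[0,0,-0.4,0.01,-0.009,-0.006,0.2],[-0.1,-0.5,0,0.01,-0.009,-0.006,0.2],[0,0,0,0,0,0,0.2],[0,0,0,0,0,0,0.2]]'; python3 plan.py rack 1 .038
```

```text
time_s: 7.0
tool_pos: [0.5711, 0.1694, 0.3123]
tool_rot: [-149.7, 0.1, 37.9]
force: [-0.4, -0.5, -0.2]
grip_width: 0.0374
goal [0.5712 0.1691 0.3102] shift now-axes cm [-0.01  0.13  0.17] goal-axes [-0.01  0.13  0.17] turn rad [-0.0047  0.0039  0.0019] norm 0.006 world d [ 0.  -0.  -0.2]
1 rows; turn each [-0.005  0.004  0.002] shifts [[-0.0, 0.1, 0.2]]
q [ 24.7  26.6 -43.2  81.  -10.2  90.3  21.6] t 7.0 F [-0.4 -0.5 -0.2] w 0.0374
```

```bash
python3 -m creep '[[0,0.1,0.5,-0.005,0.004,0,0.2],[0,0,0.5,0,0,0,0.2]]'; python3 plan.py rack 1 .0
```

```text
time_s: 7.2
tool_pos: [0.5725, 0.1686, 0.3082]
tool_rot: [-150.5, -0.4, 37.4]
force: [4.0, -13.5, 19.8]
grip_width: 0.0376
goal [0.5596 0.1841 0.2773] shift now-axes cm [-0.1  -0.23  3.69] goal-axes [-0.07 -0.2   3.69] turn rad [ 0.0081 -0.0078 -0.0005] norm 0.011 world d [-1.3  1.6 -3.1]
1 rows; turn each [ 0.008 -0.008 -0.   ] shifts [[-0.1, -0.2, 3.7]]
q [ 24.8  26.2 -43.1  81.7 -10.   89.1  21.8] t 7.2 F [  4.  -13.5  19.8] w 0.0376
```

```bash
python3 - <<'E'
from h import *
from scipy.optimize import least_squares
from plan import RP,a,P0
p=np.array([.5745,.1661,.3077]);R=Ro.from_euler('xyz',[-151.1,-.5,36.5],degrees=True).as_matrix()
for n in('side','top'):
    A=np.load(n+'p1.npy').reshape(-1,3);L=(A-p)@R
    i=(L[:,2]>.075)&(L[:,2]<.135)&(np.hypot(L[:,0],L[:,1])<.027);q=L[i]
    f=lambda c:np.hypot(q[:,0]-c[0]-c[2]*(q[:,2]-.1),q[:,1]-c[1]-c[3]*(q[:,2]-.1))-.019
    r=least_squares(f,[0,0,0,0],loss='soft_l1',f_scale=.001)
    print(n,i.sum(),'offset mm,slope',np.round(r.x*1e3,1),'rms',np.std(f(r.x)))
    c=r.x;b=p+R@np.array([c[0]+c[2]*.04,c[1]+c[3]*.04,.140])
    print('tin bottom rel pocket1 in (toolx,y,z)mm',np.round((b-np.array(P0['1']))@RP*1e3,1), 'by tool:',np.round((p+R[:,2]*.140-np.array(P0['1']))@RP*1e3,1))
o=env.get_obs();print(np.round(o['force'],1),np.round(o['wrist_torque'],2))
E
```

```text
side 128 offset mm,slope [ -2.6  -6.2  -8.9 -25.7] rms 0.0018370682698125123
tin bottom rel pocket1 in (toolx,y,z)mm [  0.4   0.4 -37.9] by tool: [  3.3   7.7 -38.1]
top 107 offset mm,slope [ -0.3  -3.1 -14.9 -50.5] rms 0.0014523238552368635
tin bottom rel pocket1 in (toolx,y,z)mm [  2.4   2.6 -38. ] by tool: [  3.3   7.7 -38.1]
[  4.  -13.5  19.8] [-1.32  0.6   0.79]
```

```bash
cat > tinfit.py <<'E'
from h import *
from scipy.optimize import least_squares
from plan import RP,P0,H
import sys
k=sys.argv[1];Q=[];o=env.get_obs();p=o['tool_pos'];R=Ro.from_euler('xyz',o['tool_rot'],degrees=True).as_matrix()
zb=.033+H[k]
def rep(q,n):
    f=lambda c:np.hypot(q[:,0]-c[0]-c[2]*(q[:,2]-.1),q[:,1]-c[1]-c[3]*(q[:,2]-.1))-.019
    r=least_squares(f,[0,0,0,0],loss='soft_l1',f_scale=.001).x
    b=p+R@np.array([r[0]+r[2]*(zb-.1),r[1]+r[3]*(zb-.1),zb]);ax=R@np.array([r[2],r[3],1])
    print(n,len(q),'at grasp mm',np.round((r[:2]+r[2:]*-.049)*1e3,1),'tilt mrad in tool',np.round(r[2:]*1e3),'| bottom-pocket mm in RP',np.round((b-np.array(P0[k]))@RP*1e3,1),'axis in RP mrad',np.round(ax@RP*1e3)[:2],'rms',round(np.std(f(r))*1e3,2))
for n in('side','top'):
    c=optics.read_camera(n);z=c['z_map'];A=cloud(c);
    g=cv2.erode((~np.isnan(A[...,0])).astype(np.uint8),np.ones((1,1)))>0
    L=((A-p)@R)[g];e=min(zb-.006,.17)
    q=L[(L[:,2]>.074)&(L[:,2]<e)&(np.hypot(L[:,0],L[:,1])<.028)];Q.append(q);rep(q,n)
rep(np.vstack(Q),'both')
E
python3 -m creep '[[0,0,-0.5,0,0,0,0.2],[0,0,-0.5,0.008,-0.008,0,0.2],[0,0,0,0,0,0,0.2]]'; python3 plan.py rack 1 .038; python3 tinfit.py 1
```

```text
time_s: 7.5
tool_pos: [0.5761, 0.1636, 0.3181]
tool_rot: [-150.1, -0.0, 37.6]
force: [0.5, -0.3, -1.2]
grip_width: 0.0371
goal [0.5712 0.1691 0.3102] shift now-axes cm [-0.06 -0.25  1.05] goal-axes [-0.06 -0.24  1.05] turn rad [ 0.0017 -0.0014 -0.0014] norm 0.003 world d [-0.5  0.5 -0.8]
1 rows; turn each [ 0.002 -0.001 -0.001] shifts [[-0.1, -0.2, 1.1]]
q [ 24.8  26.6 -43.   80.1 -10.   90.9  21.6] t 7.5 F [ 0.5 -0.3 -1.2] w 0.0371
side 201 at grasp mm [-2.2 -4.5] tilt mrad in tool [-12. -62.] | bottom-pocket mm in RP [ -2.9  -9.6 -10.5] axis in RP mrad [-10. -60.] rms 1.8
top 169 at grasp mm [-0.8 -2.6] tilt mrad in tool [-15. -50.] | bottom-pocket mm in RP [ -1.8  -6.2 -10.5] axis in RP mrad [-14. -49.] rms 1.48
both 370 at grasp mm [-1.6 -3.3] tilt mrad in tool [ -9. -53.] | bottom-pocket mm in RP [ -2.   -7.2 -10.5] axis in RP mrad [ -8. -51.] rms 1.88
```

```bash
python3 -m creep '[[0.2,-0.1,0,-0.05,-0.008,0,0.1],[0,0,0,0,0,0,0.1],[0,0,0,0,0,0,0.1]]' 45; python3 plan.py rack 1 .038; python3 tinfit.py 1
```

```text
time_s: 7.9
tool_pos: [0.5755, 0.1669, 0.316]
tool_rot: [-152.8, 0.6, 38.0]
force: [0.3, 0.3, -2.0]
grip_width: 0.0374
goal [0.5712 0.1691 0.3102] shift now-axes cm [-0.2  -0.13  0.72] goal-axes [-0.21 -0.09  0.73] turn rad [ 0.0491  0.0109 -0.0005] norm 0.05 world d [-0.4  0.2 -0.6]
1 rows; turn each [ 0.049  0.011 -0.001] shifts [[-0.2, -0.1, 0.7]]
q [ 23.5  25.9 -42.8  80.4  -8.   90.3  20.7] t 7.9 F [ 0.3  0.3 -2. ] w 0.0374
side 225 at grasp mm [-2.  -4.2] tilt mrad in tool [-15. -62.] | bottom-pocket mm in RP [-3.8 -2.5 -6.9] axis in RP mrad [-26. -13.] rms 1.8
top 158 at grasp mm [-0.4 -2.7] tilt mrad in tool [-16. -49.] | bottom-pocket mm in RP [-2.4  0.8 -7.1] axis in RP mrad [-27.   0.] rms 1.36
both 383 at grasp mm [-1.2 -3.4] tilt mrad in tool [-15. -51.] | bottom-pocket mm in RP [-3.  -0.3 -7. ] axis in RP mrad [-26.  -2.] rms 1.87
```

```bash
python3 -m creep '[[0,0,0.2,0,0.02,0,0.1],[0,0,0,0,0,0,0.1],[0,0,0.5,0,0,0,0.1],[0,0,0.5,0,0,0,0.1]]'; python3 plan.py rack 1 0; python3 tinfit.py 1
```

```text
time_s: 8.4
tool_pos: [0.5725, 0.1706, 0.3046]
tool_rot: [-152.7, -0.6, 37.3]
force: [-0.4, 0.5, -0.1]
grip_width: 0.0377
goal [0.5596 0.1841 0.2773] shift now-axes cm [-0.24 -0.4   3.28] goal-axes [-0.2  -0.24  3.3 ] turn rad [ 0.0477 -0.0123 -0.0017] norm 0.049 world d [-1.3  1.3 -2.7]
1 rows; turn each [ 0.048 -0.012 -0.002] shifts [[-0.2, -0.4, 3.3]]
q [ 24.3  25.2 -43.   82.6  -8.8  87.6  21.2] t 8.4 F [-0.4  0.5 -0.1] w 0.0377
side 211 at grasp mm [-3.5 -4.8] tilt mrad in tool [  7. -49.] | bottom-pocket mm in RP [ 1.5 -0.2  5.3] axis in RP mrad [19. -2.] rms 2.99
top 166 at grasp mm [-1. -2.] tilt mrad in tool [-10. -56.] | bottom-pocket mm in RP [1.8 1.8 5.2] axis in RP mrad [ 2. -8.] rms 2.28
both 377 at grasp mm [-2.  -3.2] tilt mrad in tool [ -4. -50.] | bottom-pocket mm in RP [1.6 1.3 5.3] axis in RP mrad [ 8. -2.] rms 2.79
```

```bash
python3 -m creep '[[-0.05,-0.05,0.6,0,0,0,0.1],[-0.05,-0.05,0.6,0,0,0,0.1],[0,-0.03,0.6,0,0,0,0.1]]'; python3 plan.py rack 1 0
```

```text
time_s: 8.8
tool_pos: [0.5657, 0.1782, 0.2881]
tool_rot: [-152.7, -0.6, 37.3]
force: [-0.3, -0.4, -1.1]
grip_width: 0.0373
goal [0.5596 0.1841 0.2773] shift now-axes cm [-0.14 -0.25  1.35] goal-axes [-0.12 -0.19  1.36] turn rad [ 0.0476 -0.012  -0.0015] norm 0.049 world d [-0.6  0.6 -1.1]
1 rows; turn each [ 0.048 -0.012 -0.001] shifts [[-0.1, -0.3, 1.3]]
q [ 24.1  25.1 -43.2  84.8  -8.9  85.5  21.2] t 8.8 F [-0.3 -0.4 -1.1] w 0.0373
```

Free sliding, 13 mm to go.

```bash
python3 -m creep '[[0,-0.03,0.5,0,0,0,0.1],[0,-0.03,0.4,0,0,0,0.1],[0,-0.02,0.3,0,0,0,0.1],[0,0,0.2,0,0,0,0.1]]'; python3 plan.py rack 1 0
```

```text
time_s: 9.2
tool_pos: [0.5616, 0.1835, 0.2764]
tool_rot: [-152.8, -0.6, 37.3]
force: [1.0, -7.8, 14.9]
grip_width: 0.0374
goal [0.5596 0.1841 0.2773] shift now-axes cm [-0.12 -0.19  0.01] goal-axes [-0.12 -0.19  0.02] turn rad [ 0.0492 -0.0125 -0.0018] norm 0.051 world d [-0.2  0.1  0.1]
1 rows; turn each [ 0.049 -0.012 -0.002] shifts [[-0.1, -0.2, 0.0]]
q [ 23.9  25.1 -43.2  86.2  -8.9  84.   21.2] t 9.2 F [ 1.  -7.8 14.9] w 0.0374
```

```bash
python3 -m creep '[[0,0,0,0,0,0,0.8],[0,0,0,0,0,0,0.8],[0,0,0,0,0,0,0.8],[0,0.05,-1,0,0,0,0.8],[0,0.1,-2,0,0,0,0.8],[0,0.1,-3,0,0,0,0.8],[0,0.1,-3,0,0,0,0.8]]'; python3 plan.py tin 2 .06 12
```

```text
time_s: 9.9
tool_pos: [0.5861, 0.1487, 0.3561]
tool_rot: [-152.5, -0.3, 37.5]
force: [0.3, -0.2, -0.5]
grip_width: 0.0693
goal [ 0.5957 -0.0985  0.218 ] shift now-axes cm [-14.37  24.25   2.87] goal-axes [-4.2  24.38 13.81] turn rad [-0.4727  0.1012  0.4383] norm 0.653 world d [  1.  -24.7 -13.8]
6 rows; turn each [-0.079  0.017  0.073] shifts [[-2.4, 4.0, 0.5], [-2.1, 4.2, 0.8], [-1.8, 4.2, 1.1], [-1.5, 4.3, 1.4], [-1.2, 4.2, 1.7], [-1.0, 4.2, 2.0]]
q [ 24.7  25.5 -42.7  76.1  -8.7  94.4  21.1] t 9.9 F [ 0.3 -0.2 -0.5] w 0.0693
```

```bash
python3 -m creep '[[-2.4,4.0,0,-0.079,0.017,0.073,0.8],[-2.1,4.2,0.4,-0.079,0.017,0.073,0.8],[-1.8,4.2,0.8,-0.079,0.017,0.073,0.8],[-1.5,4.3,1.2,-0.079,0.017,0.073,0.8],[-1.2,4.2,1.7,-0.079,0.017,0.073,0.8],[-1.0,4.2,2.0,-0.079,0.017,0.073,0.8]]'; python3 plan.py tin 2 .05 12;python3 - <<'E'
from h import *
ims=[]
for n,(u,v) in dict(side=(300,160),top=(290,205)).items():
    c=optics.read_camera(n);c=c['frame'];ims.append(cv2.resize(c[v-50:v+50,u-50:u+50],(400,400),interpolation=2))
cv2.imwrite('pics/r1.png',np.hstack(ims))
E
```

```text
time_s: 10.5
tool_pos: [0.6058, -0.1072, 0.2382]
tool_rot: [179.2, -1.4, 11.4]
force: [0.6, -0.0, -0.1]
grip_width: 0.0698
goal [ 0.5957 -0.0985  0.208 ] shift now-axes cm [-0.89 -1.09  2.98] goal-axes [-0.81 -1.06  3.02] turn rad [ 0.0146 -0.0245 -0.0109] norm 0.031 world d [-1.   0.9 -3. ]
1 rows; turn each [ 0.015 -0.024 -0.011] shifts [[-0.9, -1.1, 3.0]]
q [ 32.5  17.4 -30.2  92.8   9.7  70.6  11.8] t 10.5 F [ 0.6 -0.  -0.1] w 0.0698
```

View pics/r1.png

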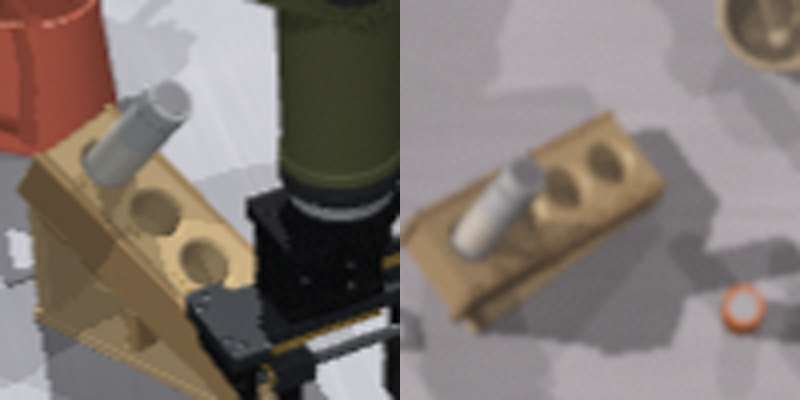

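```bash
python3 -m creep '[[-0.9,-1.1,0.5,0.015,-0.024,-0.01,0.8],[0,0,0.5,0,0,0,0.8],[0,0,0,0,0,0,0.8]]'; python3 plan.py tin 2 0 12
```

```text
time_s: 10.9
tool_pos: [0.5917, -0.1002, 0.2251]
tool_rot: [-179.7, 0.5, 11.8]
force: [-0.4, -1.0, 0.2]
grip_width: 0.0692
goal [ 0.5957 -0.0985  0.158 ] shift now-axes cm [ 0.49 -0.05  6.71] goal-axes [ 0.43 -0.08  6.71] turn rad [-0.005  0.009 -0.004] norm 0.011 world d [ 0.4  0.2 -6.7]
2 rows; turn each [-0.003  0.005 -0.002] shifts [[0.2, -0.0, 3.4], [0.2, -0.0, 3.4]]
q [ 32.5  17.6 -30.4  94.2   9.2  71.3  12. ] t 10.9 F [-0.4 -1.   0.2] w 0.0692
```

```bash
python3 -m creep '[[0.2,0,1.3,-0.003,0.009,0,0.8],[0.1,0,1.3,0,0,0,0.8],[0.1,0,1.3,0,0,0,0.8],[0,0,1.3,0,0,0,0.8],[0,0,0.8,0,0,0,0.8],[0,0,0.3,0,0,0,0.8],[0,0,0,0,0,0,0.8]]'; python3 plan.py tin 2 0 12
```

```text
time_s: 11.6
tool_pos: [0.5975, -0.0946, 0.1594]
tool_rot: [-179.8, -0.1, 12.2]
force: [-0.5, 0.5, 0.6]
grip_width: 0.0698
goal [ 0.5957 -0.0985  0.158 ] shift now-axes cm [-0.26  0.34  0.14] goal-axes [-0.26  0.34  0.14] turn rad [-0.0042 -0.0025  0.0026] norm 0.006 world d [-0.2 -0.4 -0.1]
1 rows; turn each [-0.004 -0.002  0.003] shifts [[-0.3, 0.3, 0.1]]
q [ 31.3  21.3 -29.9  97.9  11.3  63.9  10.3] t 11.6 F [-0.5  0.5  0.6] w 0.0698
```

```bash
python3 -m creep '[[-0.3,0.35,0.1,-0.004,-0.002,0,0.8],[0,0,0,0,0,0,0.8],[0,0,0,0,0,0,0.8]]'; python3 plan.py tin 2 0 12
```

```text
time_s: 11.9
tool_pos: [0.5957, -0.0995, 0.1593]
tool_rot: [179.9, -0.1, 12.1]
force: [0.8, 0.8, 0.0]
grip_width: 0.0695
goal [ 0.5957 -0.0985  0.158 ] shift now-axes cm [ 0.02 -0.09  0.13] goal-axes [ 0.02 -0.09  0.13] turn rad [ 0.0009 -0.0017  0.0021] norm 0.003 world d [ 0.   0.1 -0.1]
1 rows; turn each [ 0.001 -0.002  0.002] shifts [[0.0, -0.1, 0.1]]
q [ 31.6  21.1 -29.7  98.1  11.5  63.8  10.5] t 11.9 F [0.8 0.8 0. ] w 0.0695
```

```bash
python3 -m creep '[[0,0,0,0,0,0,0.1],[0,0,0,0,0,0,0.1],[0,0,0,0,0,0,0.1],[0,0,0,0,0,0,0.1],[0,0,0,0,0,0,0.1],[0,0,0,0,0,0,0.1],[0,0,-1,0,0,0,0.1],[0,0,-2,0,0,0,0.1],[0,0,-3,0,0,0,0.1],[0,0,-3,0,0,0,0.1],[0,0,-3,0,0,0,0.1],[0,0,-2,0,0,0,0.1],[0,0,-1,0,0,0,0.1]]' 55; python3 plan.py rack 2 .07
```

```text
time_s: 13.2
tool_pos: [0.5935, -0.0989, 0.3156]
tool_rot: [-179.9, 0.2, 12.2]
force: [1.0, 0.3, -0.8]
grip_width: 0.0373
goal [0.6046 0.126  0.2926] shift now-axes cm [  5.83 -21.75   2.32] goal-axes [ 14.62 -13.68  10.56] turn rad [ 0.5127 -0.114  -0.4356] norm 0.682 world d [ 1.1 22.5 -2.3]
5 rows; turn each [ 0.103 -0.023 -0.087] shifts [[1.2, -4.4, 0.5], [1.6, -4.2, 0.9], [1.9, -3.9, 1.2], [2.3, -3.6, 1.6], [2.6, -3.2, 1.9]]
q [ 32.8  14.4 -31.   87.4   7.4  80.5  13.5] t 13.2 F [ 1.   0.3 -0.8] w 0.0373
```

```bash
python3 -m creep '[[0.5,-1.5,0.1,0.064,-0.014,-0.054,0.1],[0.9,-2.7,0.3,0.064,-0.014,-0.054,0.1],[1.1,-2.6,0.5,0.064,-0.014,-0.054,0.1],[1.2,-2.5,0.6,0.064,-0.014,-0.054,0.1],[1.4,-2.4,0.8,0.064,-0.014,-0.054,0.1],[1.5,-2.2,0.9,0.064,-0.014,-0.054,0.1],[1.6,-2.1,1.0,0.064,-0.014,-0.054,0.1],[1.3,-1.5,0.8,0.064,-0.014,-0.054,0.1],[0.7,-0.8,0.4,0,0,0,0.1]]'; python3 plan.py rack 2 .06
```

```text
time_s: 14.1
tool_pos: [0.6065, 0.1222, 0.3057]
tool_rot: [-149.3, -0.1, 38.0]
force: [0.9, -1.2, -2.1]
grip_width: 0.0371
goal [0.6015 0.13   0.2839] shift now-axes cm [0.08 0.32 2.34] goal-axes [0.08 0.29 2.35] turn rad [-0.0128  0.0018  0.0063] norm 0.014 world d [-0.5  0.8 -2.2]
1 rows; turn each [-0.013  0.002  0.006] shifts [[0.1, 0.3, 2.3]]
q [ 25.4  30.7 -40.9  76.   -8.2  93.2  25. ] t 14.1 F [ 0.9 -1.2 -2.1] w 0.0371
```

```bash
python3 -m creep '[[0.1,0.2,1.0,-0.013,0,0.006,0.1],[0,0,1.0,0,0,0,0.1],[0,0,0,0,0,0,0.1],[0,0,0,0,0,0,0.1]]'; python3 plan.py rack 2 .045; python3 tinfit.py 2
```

```text
time_s: 14.5
tool_pos: [0.6008, 0.1297, 0.2855]
tool_rot: [-150.4, 0.2, 37.7]
force: [0.0, -0.9, -1.1]
grip_width: 0.0369
goal [0.5969 0.1359 0.2709] shift now-axes cm [0.08 0.09 1.63] goal-axes [0.07 0.1  1.63] turn rad [ 0.0066  0.0035 -0.0022] norm 0.008 world d [-0.4  0.6 -1.5]
1 rows; turn each [ 0.007  0.003 -0.002] shifts [[0.1, 0.1, 1.6]]
q [ 25.   30.2 -40.7  78.7  -7.6  90.3  24.6] t 14.5 F [ 0.  -0.9 -1.1] w 0.0369
side 169 at grasp mm [-3.9 -4.6] tilt mrad in tool [44.  6.] | bottom-pocket mm in RP [ -0.5  -4.  -23.3] axis in RP mrad [40. 12.] rms 2.11
top 75 at grasp mm [-1.3 -0.3] tilt mrad in tool [ 30. -23.] | bottom-pocket mm in RP [  0.7  -2.7 -23.3] axis in RP mrad [ 27. -16.] rms 1.75
both 244 at grasp mm [-2. -1.] tilt mrad in tool [ 29. -30.] | bottom-pocket mm in RP [ -0.2  -4.2 -23.3] axis in RP mrad [ 26. -24.] rms 2.24
```

```bash
python3 -m creep '[[0.1,0.3,0.8,0.006,0.003,0,0.1],[0,0,0.8,0,0,0,0.1],[0,0,0.4,0,0,0,0.1]]'; python3 plan.py rack 2 .038; python3 tinfit.py 2
```

```text
time_s: 14.9
tool_pos: [0.5981, 0.1351, 0.2666]
tool_rot: [-150.1, -0.0, 37.4]
force: [0.5, 0.1, -1.3]
grip_width: 0.0367
goal [0.5948 0.1387 0.2648] shift now-axes cm [-0.04 -0.33  0.4 ] goal-axes [-0.04 -0.33  0.4 ] turn rad [ 0.0022 -0.0031 -0.0037] norm 0.005 world d [-0.3  0.4 -0.2]
1 rows; turn each [ 0.002 -0.003 -0.004] shifts [[-0.0, -0.3, 0.4]]
q [ 25.1  30.5 -40.8  80.6  -7.8  87.9  24.8] t 14.9 F [ 0.5  0.1 -1.3] w 0.0367
side 157 at grasp mm [-2.7 -4. ] tilt mrad in tool [23. -8.] | bottom-pocket mm in RP [ 0.7 -1.3 -4. ] axis in RP mrad [26. -6.] rms 1.71
top 67 at grasp mm [-2.3  1.5] tilt mrad in tool [ 29. -35.] | bottom-pocket mm in RP [ 1.8  1.4 -4. ] axis in RP mrad [ 33. -33.] rms 1.82
both 224 at grasp mm [-1.4 -0.7] tilt mrad in tool [ 15. -40.] | bottom-pocket mm in RP [ 1.1 -1.2 -4. ] axis in RP mrad [ 18. -37.] rms 2.09
```

```bash
python3 -m creep '[[0,0,0.5,-0.01,0,0,0.1],[0,0,0.5,0,0,0,0.1]]'; python3 plan.py rack 2 .0; python3 -c "
from h import *
o=env.get_obs();R=Ro.from_euler('xyz',o['tool_rot'],degrees=True).as_matrix();print(o['force']@R,o['wrist_torque']@R)"
```

```text
time_s: 15.2
tool_pos: [0.5952, 0.1391, 0.2578]
tool_rot: [-150.8, -0.1, 37.4]
force: [0.1, 0.1, -1.8]
grip_width: 0.0369
goal [0.5832 0.1537 0.2319] shift now-axes cm [-0.07 -0.39  3.18] goal-axes [-0.06 -0.35  3.19] turn rad [ 0.0132 -0.0034 -0.0037] norm 0.014 world d [-1.2  1.5 -2.6]
1 rows; turn each [ 0.013 -0.003 -0.004] shifts [[-0.1, -0.4, 3.2]]
q [ 24.8  30.3 -40.8  81.8  -7.4  86.5  24.7] t 15.2 F [ 0.1  0.1 -1.8] w 0.0369
[0.15021489 0.88380154 1.54388595] [-0.72962661  0.11712587 -0.02512703]
```

```bash
python3 -m creep '[[0,-0.03,0.5,0,0,0,0.1],[0,-0.02,0.6,0,0,0,0.1],[0,-0.02,0.6,0,0,0,0.1]]'; python3 plan.py rack 2 .0
```

```text
time_s: 15.5
tool_pos: [0.5894, 0.147, 0.2423]
tool_rot: [-150.8, -0.1, 37.4]
force: [0.8, -0.9, -1.3]
grip_width: 0.0369
goal [0.5832 0.1537 0.2319] shift now-axes cm [-0.09 -0.29  1.35] goal-axes [-0.08 -0.27  1.35] turn rad [ 0.0136 -0.0037 -0.0033] norm 0.014 world d [-0.6  0.7 -1. ]
1 rows; turn each [ 0.014 -0.004 -0.003] shifts [[-0.1, -0.3, 1.4]]
q [ 24.6  30.3 -40.9  83.7  -7.4  84.5  24.7] t 15.5 F [ 0.8 -0.9 -1.3] w 0.0369
```

```bash
python3 -m creep '[[0,-0.02,0.5,0,0,0,0.1],[0,-0.02,0.4,0,0,0,0.1],[0,-0.01,0.35,0,0,0,0.1],[0,0,0.2,0,0,0,0.1]]'; python3 plan.py rack 2 .0
```

```text
time_s: 15.9
tool_pos: [0.5864, 0.1507, 0.2331]
tool_rot: [-151.0, -0.2, 37.3]
force: [-1.2, -2.2, 5.7]
grip_width: 0.0371
goal [0.5832 0.1537 0.2319] shift now-axes cm [-0.08 -0.32  0.31] goal-axes [-0.07 -0.32  0.32] turn rad [ 0.0174 -0.0063 -0.0046] norm 0.019 world d [-0.3  0.3 -0.1]
1 rows; turn each [ 0.017 -0.006 -0.005] shifts [[-0.1, -0.3, 0.3]]
q [ 24.5  30.3 -40.9  84.9  -7.4  83.1  24.6] t 15.9 F [-1.2 -2.2  5.7] w 0.0371
```

```bash
python3 -m creep '[[0,-0.05,0.4,0,0,0,0.1],[0,0,0.3,0,0,0,0.1]]'; python3 plan.py rack 2 .0
```

```text
time_s: 16.1
tool_pos: [0.5862, 0.1506, 0.2331]
tool_rot: [-151.2, -0.3, 37.1]
force: [-1.2, -4.9, 10.9]
grip_width: 0.0366
goal [0.5832 0.1537 0.2319] shift now-axes cm [-0.05 -0.32  0.31] goal-axes [-0.05 -0.32  0.32] turn rad [ 0.0211 -0.0092 -0.0061] norm 0.024 world d [-0.3  0.3 -0.1]
1 rows; turn each [ 0.021 -0.009 -0.006] shifts [[-0.1, -0.3, 0.3]]
q [ 24.5  30.  -40.9  85.1  -7.4  82.8  24.6] t 16.1 F [-1.2 -4.9 10.9] w 0.0366
```

```bash
python3 -m creep '[[0.1,-0.15,0.1,0.01,0,0,0.1],[0,0,0.4,0,0,0,0.1],[0,0,0.3,0,0,0,0.1]]'; python3 plan.py rack 2 .0;  python3 -c "
from h import *
o=env.get_obs();R=Ro.from_euler('xyz',o['tool_rot'],degrees=True).as_matrix();print(o['force']@R,o['wrist_torque']@R)"
```

```text
time_s: 16.4
tool_pos: [0.5864, 0.1501, 0.2328]
tool_rot: [-151.0, -0.3, 36.9]
force: [-1.2, -6.3, 13.1]
grip_width: 0.0369
goal [0.5832 0.1537 0.2319] shift now-axes cm [-0.04 -0.38  0.31] goal-axes [-0.03 -0.37  0.31] turn rad [ 0.0175 -0.0116 -0.0091] norm 0.023 world d [-0.3  0.4 -0.1]
1 rows; turn each [ 0.017 -0.012 -0.009] shifts [[-0.0, -0.4, 0.3]]
q [ 24.7  30.1 -40.9  85.1  -7.6  82.8  24.6] t 16.4 F [-1.2 -6.3 13.1] w 0.0369
[ -4.68807916  -2.61586601 -13.56311161] [ 0.12450713 -1.56539778 -0.12150485]
```

```bash
python3 - <<'E'
from h import *
ims=[]
for n,(u,v) in dict(side=(293,150),top=(280,205)).items():
    c=optics.read_camera(n);c=c['frame'];ims.append(cv2.resize(c[v-35:v+35,u-35:u+35],(400,400),interpolation=2))
cv2.imwrite('pics/p2.png',np.hstack(ims))
E
```

```text
(no output)
```

View pics/p2.png

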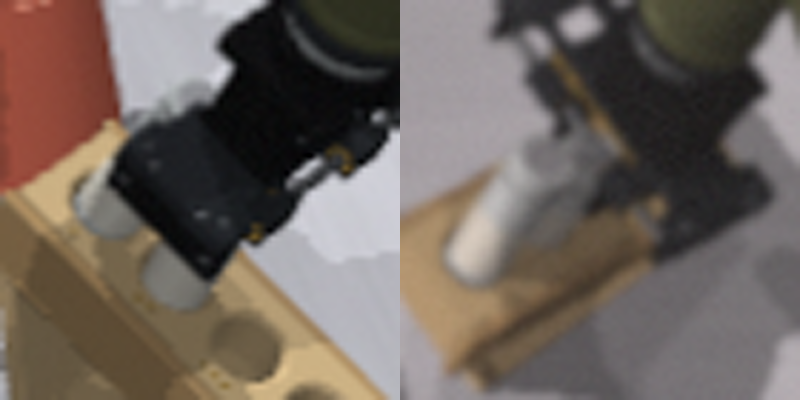

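```bash
python3 -m creep '[[0,0,0,0,0,0,0.8],[0,0,0,0,0,0,0.8],[0,0,0,0,0,0,0.8],[0,0.05,-1,0,0,0,0.8],[0,0.1,-2,0,0,0,0.8],[0,0.1,-3,0,0,0,0.8],[0,0.1,-3,0,0,0,0.8]]'; python3 plan.py tin 3 .08 -20
```

```text
time_s: 17.2
tool_pos: [0.6123, 0.1145, 0.3094]
tool_rot: [-150.6, -0.1, 37.2]
force: [-0.7, 0.3, 0.1]
grip_width: 0.0689
goal [ 0.4502 -0.295   0.218 ] shift now-axes cm [-37.68  24.34  -3.3 ] goal-axes [-1.23 44.03  9.14] turn rad [-0.4704  0.2541  0.9759] norm 1.113 world d [-16.2 -41.   -9.1]
10 rows; turn each [-0.047  0.025  0.098] shifts [[-3.8, 2.4, -0.3], [-3.5, 2.8, -0.3], [-3.2, 3.1, -0.2], [-2.9, 3.5, -0.2], [-2.5, 3.7, -0.1], [-2.2, 3.9, 0.1], [-1.8, 4.1, 0.2], [-1.4, 4.3, 0.4], [-0.9, 4.4, 0.5], [-0.5, 4.4, 0.7]]
q [ 25.4  30.4 -40.4  75.4  -7.5  93.1  24.6] t 17.2 F [-0.7  0.3  0.1] w 0.0689
```

```bash
python3 -m creep '[[-2.5,3.4,-0.6,-0.047,0.025,0.098,0.8],[-3.5,2.8,-0.4,-0.047,0.025,0.098,0.8],[-3.2,3.1,-0.2,-0.047,0.025,0.098,0.8],[-2.9,3.5,-0.2,-0.047,0.025,0.098,0.8],[-2.5,3.7,-0.1,-0.047,0.025,0.098,0.8],[-2.2,3.9,0.1,-0.047,0.025,0.098,0.8],[-1.8,4.1,0.2,-0.047,0.025,0.098,0.8],[-1.4,4.3,0.4,-0.047,0.025,0.098,0.8],[-0.9,4.4,0.5,-0.047,0.025,0.098,0.8],[-0.5,4.0,0.7,-0.047,0.025,0.098,0.8]]'; python3 plan.py tin 3 .05 -20; cat > chk.py <<'E'
from h import *
from plan import P0,RP,H
import sys
C=[cloud(optics.read_camera(n)).reshape(-1,3) for n in('side','top')]
for k in sys.argv[1]:
    for A in C:
        L=(A-np.array(P0[k]))@RP*[1,1,-1];h=H[k]-.038
        q=L[(np.hypot(L[:,0],L[:,1])<.017)&(L[:,2]>h-.012)&(L[:,2]<h+.03)]
        t=q[q[:,2]>h-.006]
        print(k,'lid height mm exp',h*1e3,'got',np.round(np.percentile(t[:,2],[10,50,90])*1e3,1),'centre',np.round((t[:,:2].min(0)+t[:,:2].max(0))*500,1),len(t),'slope',np.round(np.linalg.lstsq(np.c_[t[:,:2],np.ones(len(t))],t[:,2],rcond=None)[0][:2],2))
E
python3 chk.py 12
```

```text
time_s: 18.2
tool_pos: [0.4624, -0.2995, 0.2226]
tool_rot: [179.6, -1.1, -22.1]
force: [1.0, 0.1, -0.9]
grip_width: 0.0697
goal [ 0.4502 -0.295   0.188 ] shift now-axes cm [-1.36  0.03  3.43] goal-axes [-1.3   0.    3.46] turn rad [ 0.0067 -0.0183 -0.0364] norm 0.041 world d [-1.2  0.4 -3.5]
1 rows; turn each [ 0.007 -0.018 -0.036] shifts [[-1.4, 0.0, 3.4]]
q [ 48.5   9.4 -20.2 102.8   3.8  67.3   5. ] t 18.2 F [ 1.   0.1 -0.9] w 0.0697Traceback (most recent call last):
  File "chk.py", line 10, in <module>
    print(k,'lid height mm exp',h*1e3,'got',np.round(np.percentile(t[:,2],[10,50,90])*1e3,1),'centre',np.round((t[:,:2].min(0)+t[:,:2].max(0))*500,1),len(t),'slope',np.round(np.linalg.lstsq(np.c_[t[:,:2],np.ones(len(t))],t[:,2],rcond=None)[0][:2],2))
                                                     ~~~~~~~~~~~~~^^^^^^^^^^^^^^^^^^^
    return _quantile_unchecked(
        a, q, axis, out, overwrite_input, method, keepdims, weights)
    return _ureduce(a,
                    func=_quantile_ureduce_func,
    ...<5 lines>...
                    overwrite_input=overwrite_input,
                    method=method)
    r = func(a, **kwargs)
    result = _quantile(arr,
                       quantiles=q,
    ...<2 lines>...
                       out=out,
                       weights=wgt)
    slices_having_nans = np.isnan(arr[-1, ...])
                                  ~~~^^^^^^^^^
IndexError: index -1 is out of bounds for axis 0 with size 0
```

```bash
python3 -m creep '[[-1.3,0,0.5,0.007,-0.018,0,0.8],[0,0,0.5,0,0,0,0.8],[0,0,0,0,0,0,0.8]]'; python3 plan.py tin 3 0 -20; sed -i "s/^        t=q.*/&\n        if len(t)<4: print(k,'few',len(q),len(t)); continue/" chk.py; python3 chk.py 12;python3 - <<'E'
from h import *
ims=[]
for n,(u,v) in dict(side=(293,160),top=(280,205)).items():
    c=optics.read_camera(n);c=c['frame'];ims.append(cv2.resize(c[v-40:v+40,u-40:u+40],(400,400),interpolation=2))
cv2.imwrite('pics/r2.png',np.hstack(ims))
E
```

```text
time_s: 18.6
tool_pos: [0.4476, -0.2954, 0.2111]
tool_rot: [-179.9, 0.3, -22.2]
force: [0.7, 0.6, -0.3]
grip_width: 0.0693
goal [ 0.4502 -0.295   0.138 ] shift now-axes cm [ 0.26 -0.12  7.31] goal-axes [ 0.23 -0.13  7.31] turn rad [-0.0023  0.005  -0.0385] norm 0.039 world d [ 0.3  0.  -7.3]
2 rows; turn each [-0.001  0.002 -0.019] shifts [[0.1, -0.1, 3.7], [0.1, -0.1, 3.7]]
q [ 49.    9.1 -20.1 104.5   3.3  67.3   5.7] t 18.6 F [ 0.7  0.6 -0.3] w 0.0693
1 few 0 0
1 lid height mm exp 106.99999999999999 got [103.5 112.  114.5] centre [0.7 3.6] 48 slope [0.09 0.21]
2 few 0 0
2 lid height mm exp 87.0 got [83.3 90.9 95.1] centre [-0.4  4.4] 47 slope [-0.05  0.29]
```

View pics/r2.png

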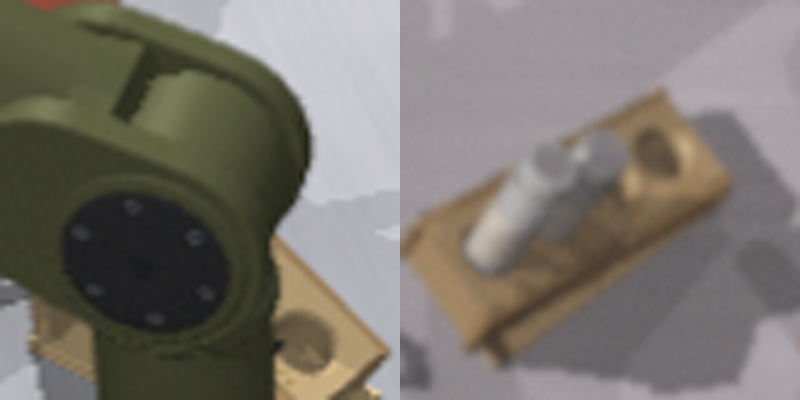

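```bash
python3 -m creep '[[0.1,0,1.3,0,0.004,0,0.8],[0.1,0,1.3,0,0,0,0.8],[0,0.05,1.3,0,0,0,0.8],[0,0.05,1.3,0,0,0,0.8],[0,0.05,1.2,0,0,0,0.8],[0,0,0.6,0,0,0,0.8],[0,0,0,0,0,0,0.8]]'; python3 plan.py tin 3 0 -22
```

```text
time_s: 19.5
tool_pos: [0.4494, -0.2969, 0.134]
tool_rot: [-179.8, 0.1, -22.1]
force: [-0.8, 0.4, 0.2]
grip_width: 0.0699
goal [ 0.4502 -0.295   0.138 ] shift now-axes cm [ 0.  -0.2 -0.4] goal-axes [ 0.  -0.2 -0.4] turn rad [-0.0027  0.0018 -0.0019] norm 0.004 world d [0.1 0.2 0.4]
1 rows; turn each [-0.003  0.002 -0.002] shifts [[0.0, -0.2, -0.4]]
q [ 48.4  14.  -19.7 108.6   5.3  58.4   4.3] t 19.5 F [-0.8  0.4  0.2] w 0.0699
```

```bash
python3 -m creep '[[0,-0.2,-0.5,-0.003,0,0,0.8],[0,0,0,0,0,0,0.8],[0,0,0,0,0,0,0.1],[0,0,0,0,0,0,0.1],[0,0,0,0,0,0,0.1],[0,0,0,0,0,0,0.1],[0,0,0,0,0,0,0.1],[0,0,0,0,0,0,0.1]]' 55; python3 plan.py tin 3 0 -22
```

```text
time_s: 20.3
tool_pos: [0.4516, -0.2956, 0.1418]
tool_rot: [179.9, -0.1, -22.1]
force: [0.1, -0.3, -0.5]
grip_width: 0.0371
goal [ 0.4502 -0.295   0.138 ] shift now-axes cm [-0.15 -0.01  0.38] goal-axes [-0.15 -0.01  0.38] turn rad [ 0.0017 -0.0025 -0.0019] norm 0.004 world d [-0.1  0.1 -0.4]
1 rows; turn each [ 0.002 -0.002 -0.002] shifts [[-0.2, -0.0, 0.4]]
q [ 48.2  13.4 -19.9 108.3   5.4  59.    4. ] t 20.3 F [ 0.1 -0.3 -0.5] w 0.0371
```

```bash
python3 -m creep '[[0,0,-1,0,0,0,0.1],[0,0,-2,0,0,0,0.1],[0,0,-3,0,0,0,0.1],[0,0,-3,0,0,0,0.1],[0,0,-3,0,0,0,0.1],[0,0,-2,0,0,0,0.1],[0,0,-1,0,0,0,0.1]]'; python3 plan.py rack 3 .08
```

```text
time_s: 21.0
tool_pos: [0.4493, -0.2939, 0.2971]
tool_rot: [-180.0, 0.3, -22.1]
force: [0.6, -0.8, -0.3]
grip_width: 0.0372
goal [0.6311 0.0917 0.2559] shift now-axes cm [  2.38 -42.56   4.12] goal-axes [ 37.96 -14.75  13.26] turn rad [ 0.4718 -0.2686 -1.0191] norm 1.155 world d [18.2 38.6 -4.1]
9 rows; turn each [ 0.052 -0.03  -0.113] shifts [[0.3, -4.7, 0.5], [0.8, -4.6, 0.7], [1.4, -4.5, 0.9], [1.9, -4.2, 1.1], [2.4, -3.9, 1.2], [2.8, -3.6, 1.3], [3.3, -3.2, 1.4], [3.6, -2.7, 1.5], [4.0, -2.2, 1.5]]
q [ 49.2   5.6 -20.1  98.1   2.   76.9   6.7] t 21.0 F [ 0.6 -0.8 -0.3] w 0.0372
```

```bash
python3 -m creep '[[0.1,-2,0,0.039,-0.022,-0.085,0.1],[0.4,-3.5,0.2,0.039,-0.022,-0.085,0.1],[0.8,-3.5,0.3,0.039,-0.022,-0.085,0.1],[1.2,-3.3,0.4,0.039,-0.022,-0.085,0.1],[1.5,-3.1,0.6,0.039,-0.022,-0.085,0.1],[1.8,-2.9,0.7,0.039,-0.022,-0.085,0.1],[2.0,-2.8,0.9,0.039,-0.022,-0.085,0.1],[2.2,-2.6,0.9,0.039,-0.022,-0.085,0.1],[2.4,-2.4,1.0,0.039,-0.022,-0.085,0.1],[2.6,-2.1,1.0,0.039,-0.022,-0.085,0.1],[2.8,-1.9,1.0,0.039,-0.022,-0.085,0.1],[2.0,-1.2,0.7,0.039,-0.022,-0.085,0.1]]'; python3 plan.py rack 3 .07
```

```text
time_s: 22.2
tool_pos: [0.6183, 0.0708, 0.2789]
tool_rot: [-149.6, -0.3, 39.2]
force: [0.2, 0.8, -0.8]
grip_width: 0.0368
goal [0.628  0.0957 0.2472] shift now-axes cm [2.31 0.48 3.41] goal-axes [2.29 0.39 3.43] turn rad [-0.0071  0.0081  0.0258] norm 0.028 world d [ 1.   2.5 -3.2]
1 rows; turn each [-0.007  0.008  0.026] shifts [[2.3, 0.5, 3.4]]
q [ 27.3  32.7 -38.4  75.6  -6.5  93.5  30.6] t 22.2 F [ 0.2  0.8 -0.8] w 0.0368
```

```bash
sed -i "s/^H=/P0={k:tuple(np.array(v)+[.0022,-.0029,0]) for k,v in P0.items()}\nH=/" plan.py; python3 -m creep '[[1.2,0.5,1.0,-0.007,0.008,0.026,0.1],[1.0,0.2,1.0,0,0,0,0.1],[0,0,0.5,0,0,0,0.1],[0,0,0,0,0,0,0.1],[0,0,0,0,0,0,0.1]]'; python3 plan.py rack 3 .06; python3 tinfit.py 3
```

```text
time_s: 22.7
tool_pos: [0.6313, 0.0934, 0.2491]
tool_rot: [-149.7, 0.2, 38.1]
force: [-0.2, -0.3, -0.3]
grip_width: 0.0372
goal [0.6272 0.0967 0.2386] shift now-axes cm [-0.12  0.09  1.17] goal-axes [-0.12  0.08  1.17] turn rad [-0.0057  0.0062  0.0045] norm 0.01 world d [-0.4  0.3 -1.1]
1 rows; turn each [-0.006  0.006  0.005] shifts [[-0.1, 0.1, 1.2]]
q [ 24.8  35.1 -37.9  75.6  -5.8  90.4  28.3] t 22.7 F [-0.2 -0.3 -0.3] w 0.0372
side 122 at grasp mm [-3.5 -3.7] tilt mrad in tool [ 7. -4.] | bottom-pocket mm in RP [ -2.5  -5.6 -33.7] axis in RP mrad [ 1. -9.] rms 1.74
top 69 at grasp mm [-1.5 -2.1] tilt mrad in tool [ 2. 12.] | bottom-pocket mm in RP [ -1.   -2.7 -33.7] axis in RP mrad [-5.  6.] rms 2.03
both 191 at grasp mm [-2.4 -0.7] tilt mrad in tool [ -1. -43.] | bottom-pocket mm in RP [ -2.1  -6.  -33.7] axis in RP mrad [ -7. -48.] rms 2.07
```

```bash
python3 -m creep '[[-0.1,0.1,0.7,-0.005,0.006,0,0.1],[0,0,0.9,0,0,0,0.1],[0,0,0.5,0,0,0,0.1],[0,0,0.2,0,0,0,0.1],[0,0,0,0,0,0,0.1]]'; python3 plan.py rack 3 .042
```

```text
time_s: 23.3
tool_pos: [0.6234, 0.0997, 0.2286]
tool_rot: [-150.2, -0.2, 37.7]
force: [0.2, 0.1, -0.8]
grip_width: 0.0368
goal [0.6217 0.1038 0.223 ] shift now-axes cm [ 0.11 -0.1   0.7 ] goal-axes [ 0.12 -0.1   0.7 ] turn rad [ 0.0028 -0.0027  0.0023] norm 0.005 world d [-0.2  0.4 -0.6]
1 rows; turn each [ 0.003 -0.003  0.002] shifts [[0.1, -0.1, 0.7]]
q [ 25.1  34.6 -38.   78.8  -5.8  87.1  28.5] t 23.3 F [ 0.2  0.1 -0.8] w 0.0368
```

```bash
python3 -m creep '[[0.1,-0.1,0.2,0,0,0,0.1],[0,0,0.4,0,0,0,0.1],[0,0,0.4,0,0,0,0.1],[0,0,0.4,0,0,0,0.1]]'; python3 plan.py rack 3 .0038
```

```text
time_s: 23.7
tool_pos: [0.6199, 0.107, 0.2168]
tool_rot: [-150.2, -0.3, 37.7]
force: [0.8, -0.3, -1.1]
grip_width: 0.0374
goal [0.61   0.1189 0.1899] shift now-axes cm [-0.07 -0.01  3.1 ] goal-axes [-0.05  0.    3.1 ] turn rad [ 0.0037 -0.0041  0.0026] norm 0.006 world d [-1.   1.2 -2.7]
1 rows; turn each [ 0.004 -0.004  0.003] shifts [[-0.1, -0.0, 3.1]]
q [ 24.8  34.7 -38.1  80.1  -5.8  85.4  28.4] t 23.7 F [ 0.8 -0.3 -1.1] w 0.0374
```

Inside the mouth freely. Continue.

```bash
python3 -m creep '[[0,0,0.5,0,0,0,0.1],[0,0,0.6,0,0,0,0.1],[0,0,0.6,0,0,0,0.1],[0,0,0.5,0,0,0,0.1],[0,0,0.4,0,0,0,0.1]]'; python3 plan.py rack 3 .0038
```

```text
time_s: 24.2
tool_pos: [0.611, 0.1184, 0.1917]
tool_rot: [-150.2, -0.2, 37.7]
force: [-0.5, 0.4, -0.9]
grip_width: 0.0368
goal [0.61   0.1189 0.1899] shift now-axes cm [-0.05 -0.    0.21] goal-axes [-0.05 -0.    0.21] turn rad [ 0.0032 -0.0034  0.0027] norm 0.005 world d [-0.1  0.1 -0.2]
1 rows; turn each [ 0.003 -0.003  0.003] shifts [[-0.0, -0.0, 0.2]]
q [ 24.5  35.  -38.2  82.9  -5.7  82.3  28.3] t 24.2 F [-0.5  0.4 -0.9] w 0.0368
```

```bash
python3 -m creep '[[0,0,0.2,0,0,0,0.1],[0,0,0.2,0,0,0,0.1],[0,0,0.2,0,0,0,0.1]]'; python3 plan.py rack 3 .0038
```

```text
time_s: 24.5
tool_pos: [0.6102, 0.1193, 0.1886]
tool_rot: [-150.3, -0.3, 37.6]
force: [-0.7, -5.3, 8.8]
grip_width: 0.037
goal [0.61   0.1189 0.1899] shift now-axes cm [-0.04 -0.04 -0.12] goal-axes [-0.04 -0.04 -0.12] turn rad [ 0.0049 -0.0047  0.002 ] norm 0.007 world d [-0.  -0.   0.1]
1 rows; turn each [ 0.005 -0.005  0.002] shifts [[-0.0, -0.0, -0.1]]
q [ 24.4  35.  -38.2  83.3  -5.7  81.8  28.3] t 24.5 F [-0.7 -5.3  8.8] w 0.037
```

```bash
python3 -m creep '[[0,0,0,0,0,0,0.8],[0,0,0,0,0,0,0.8],[0,0,0,0,0,0,0.8],[0,0,-1,0,0,0,0.8],[0,0,-2,0,0,0,0.8],[0,0,-3,0,0,0,0.8],[0,0,-3,0,0,0,0.8]]'; python3 plan.py tin 4 .11 30
```

```text
time_s: 25.2
tool_pos: [0.6356, 0.0846, 0.268]
tool_rot: [-150.0, -0.1, 37.9]
force: [0.4, -0.1, -0.1]
grip_width: 0.0693
goal [ 0.4605 -0.1003  0.228 ] shift now-axes cm [-25.18   5.31   1.52] goal-axes [-24.41   7.26   4.  ] turn rad [-0.5234  0.0351  0.1349] norm 0.542 world d [-17.5 -18.5  -4. ]
6 rows; turn each [-0.087  0.006  0.022] shifts [[-4.2, 0.9, 0.3], [-4.2, 1.0, 0.3], [-4.2, 1.0, 0.4], [-4.1, 1.1, 0.4], [-4.1, 1.1, 0.5], [-4.1, 1.2, 0.6]]
q [ 25.1  34.7 -37.9  73.8  -5.9  92.3  28.3] t 25.2 F [ 0.4 -0.1 -0.1] w 0.0693
```

```bash
python3 -m creep '[[-3.8,2.0,-0.3,-0.087,0,0,0.6],[-4.2,1.5,0.1,-0.087,0,0,0.6],[-4.2,1.2,0.4,-0.087,0,-0.03,0.6],[-4.1,1.0,0.4,-0.087,0,-0.06,0.6],[-4.1,0.6,0.4,-0.087,0,-0.06,0.6],[-4.1,0,0.4,-0.087,0,-0.06,0.6]]'; python3 plan.py tin 4 .07 53; python3 chk.py 123
```

```text
time_s: 25.8
tool_pos: [0.489, -0.1224, 0.2309]
tool_rot: [178.5, -2.6, 50.3]
force: [0.4, -0.0, 0.5]
grip_width: 0.0524
goal [ 0.4605 -0.1003  0.188 ] shift now-axes cm [-0.32 -3.72  4.19] goal-axes [ 0.05 -3.6   4.29] turn rad [ 0.0277 -0.0445 -0.048 ] norm 0.071 world d [-2.9  2.2 -4.3]
2 rows; turn each [ 0.014 -0.022 -0.024] shifts [[-0.2, -1.9, 2.1], [-0.1, -1.8, 2.1]]
q [ 46.6   3.2 -35.4 108.8   0.3  66.1  61.4] t 25.8 F [ 0.4 -0.   0.5] w 0.0524
1 few 0 0
1 lid height mm exp 106.99999999999999 got [102.3 109.4 114.8] centre [2.1 3.3] 58 slope [0.07 0.16]
2 lid height mm exp 87.0 got [84.5 87.2 89.1] centre [6.8 7.9] 19 slope [ 0.   -0.03]
2 lid height mm exp 87.0 got [83.4 90.  93.4] centre [-0.9  2.5] 55 slope [-0.02  0.12]
3 lid height mm exp 67.0 got [62.5 65.6 68.8] centre [0.2 0.8] 67 slope [ 0.05 -0.01]
3 lid height mm exp 67.0 got [65.6 69.9 72.6] centre [-0.4  1.2] 56 slope [-0.01  0.06]
```

```bash
python3 -m creep '[[-0.2,-2,0.5,0.014,-0.022,0,0.7],[0,-1.6,0.5,0.014,-0.022,0,0.7],[0,0,0.5,0,0,0,0.7],[0,0,0,0,0,0,0.7]]'; python3 plan.py tin 4 0 52
```

```text
time_s: 26.3
tool_pos: [0.4552, -0.1017, 0.2154]
tool_rot: [-179.8, 0.4, 49.6]
force: [0.4, -0.1, -0.0]
grip_width: 0.0606
goal [ 0.4605 -0.1003  0.118 ] shift now-axes cm [0.51 0.36 9.73] goal-axes [0.43 0.33 9.74] turn rad [-0.0042  0.0066 -0.0411] norm 0.042 world d [ 0.5  0.1 -9.7]
3 rows; turn each [-0.001  0.002 -0.014] shifts [[0.2, 0.1, 3.2], [0.2, 0.1, 3.2], [0.2, 0.1, 3.2]]
q [ 45.6   0.9 -36.3 112.6   0.8  67.1  58.6] t 26.3 F [ 0.4 -0.1 -0. ] w 0.0606
```

```bash
python3 -m creep '[[0.4,0.3,0.5,-0.003,0.006,0,0.7],[0.1,0,1.4,0,0,0,0.7],[0,0,1.5,0,0,0,0.7],[0,0,1.5,0,0,0,0.7],[0,0,1.5,0,0,0,0.7],[0,0,0.5,0,0,0,0.7],[0,0,0,0,0,0,0.7]]'; python3 plan.py tin 4 0 50
```

```text
time_s: 27.0
tool_pos: [0.4653, -0.0987, 0.1399]
tool_rot: [-179.8, -0.3, 49.7]
force: [-0.1, 0.1, 0.5]
grip_width: 0.061
goal [ 0.4605 -0.1003  0.118 ] shift now-axes cm [-0.44 -0.26  2.19] goal-axes [-0.43 -0.26  2.19] turn rad [-0.0029 -0.0057 -0.0048] norm 0.008 world d [-0.5 -0.2 -2.2]
1 rows; turn each [-0.003 -0.006 -0.005] shifts [[-0.4, -0.3, 2.2]]
q [ 44.    7.6 -36.7 116.2   4.9  57.7  54.7] t 27.0 F [-0.1  0.1  0.5] w 0.061
```

```bash
python3 -m creep '[[-0.4,-0.2,0.5,-0.003,-0.005,0,0.7],[-0.1,0,0.6,0,0,0,0.7],[0,0,0.6,0,0,0,0.7],[0,0,0.1,0,0,0,0.7],[0,0,0,0,0,0,0.7]]'; python3 plan.py tin 4 0 50
```

```text
time_s: 27.5
tool_pos: [0.4612, -0.1018, 0.1214]
tool_rot: [179.9, -0.1, 49.7]
force: [0.1, 0.1, -0.1]
grip_width: 0.0608
goal [ 0.4605 -0.1003  0.118 ] shift now-axes cm [ 0.07 -0.15  0.34] goal-axes [ 0.07 -0.15  0.34] turn rad [ 0.0024 -0.0012 -0.0052] norm 0.006 world d [-0.1  0.2 -0.3]
1 rows; turn each [ 0.002 -0.001 -0.005] shifts [[0.1, -0.2, 0.3]]
q [ 43.8   8.7 -36.5 117.7   6.3  55.3  53.8] t 27.5 F [ 0.1  0.1 -0.1] w 0.0608
```

```bash
python3 -m creep '[[0,-0.15,0,0.002,0,0,0.7],[0,0,0,0,0,0,0.1],[0,0,0,0,0,0,0.1],[0,0,0,0,0,0,0.1],[0,0,0,0,0,0,0.1],[0,0,0,0,0,0,0.1],[0,0,0,0,0,0,0.1]]' 55; python3 plan.py tin 4 0 50; python3 -m creep '[[0,0,-1,0,0,0,0.1],[0,0,-2,0,0,0,0.1],[0,0,-3,0,0,0,0.1],[0,0,-3,0,0,0,0.1],[0,0,-3,0,0,0,0.1],[0,0,-2,0,0,0,0.1],[0,0,-1,0,0,0,0.1]]'; python3 plan.py rack 4 .07
```

```text
time_s: 28.2
tool_pos: [0.4608, -0.1007, 0.1223]
tool_rot: [179.9, -0.1, 49.7]
force: [0.3, -0.3, -0.1]
grip_width: 0.0367
goal [ 0.4605 -0.1003  0.118 ] shift now-axes cm [ 0.01 -0.05  0.43] goal-axes [ 0.01 -0.05  0.43] turn rad [ 0.0023 -0.002  -0.005 ] norm 0.006 world d [-0.   0.  -0.4]
1 rows; turn each [ 0.002 -0.002 -0.005] shifts [[0.0, -0.0, 0.4]]
q [ 43.9   8.5 -36.5 117.7   6.1  55.4  53.9] t 28.2 F [ 0.3 -0.3 -0.1] w 0.0367
time_s: 28.9
tool_pos: [0.4582, -0.0998, 0.279]
tool_rot: [-179.8, -0.0, 49.8]
force: [0.9, 0.4, -2.3]
grip_width: 0.0371
goal [0.6537 0.0623 0.2019] shift now-axes cm [24.99  4.51  7.7 ] goal-axes [25.38  3.1   7.11] turn rad [0.5185 0.0554 0.2069] norm 0.561 world d [19.6 16.2 -7.7]
6 rows; turn each [0.086 0.009 0.034] shifts [[4.2, 0.8, 1.3], [4.2, 0.7, 1.3], [4.2, 0.7, 1.2], [4.2, 0.6, 1.2], [4.2, 0.6, 1.2], [4.2, 0.6, 1.2]]
q [ 46.5  -2.3 -36.1 107.6  -1.5  74.4  60.7] t 28.9 F [ 0.9  0.4 -2.3] w 0.0371
```

```bash
python3 -m creep '[[1.5,0.3,0,0.058,0.006,0.023,0.1],[2.9,0.7,0,0.058,0.006,0.023,0.1],[2.9,0.7,0.1,0.058,0.006,0.023,0.1],[2.9,0.7,0.3,0.058,0.006,0.023,0.1],[2.9,0.7,0.5,0.058,0.006,0.023,0.1],[2.9,0.7,0.7,0.058,0.006,0.023,0.1],[2.9,0.7,0.8,0.058,0.006,0.023,0.1],[2.9,0.7,0.9,0.058,0.006,0.023,0.1],[2.0,0.5,0.6,0.058,0.006,0.023,0.1]]'; python3 plan.py rack 4 .07
```

```text
time_s: 29.8
tool_pos: [0.6647, 0.0364, 0.2305]
tool_rot: [-149.2, 0.5, 36.8]
force: [0.2, 0.1, -0.4]
grip_width: 0.0374
goal [0.6537 0.0623 0.2019] shift now-axes cm [ 0.69 -0.88  3.85] goal-axes [ 0.71 -0.92  3.84] turn rad [-0.0141  0.     -0.0175] norm 0.023 world d [-1.1  2.6 -2.9]
1 rows; turn each [-0.014  0.    -0.018] shifts [[0.7, -0.9, 3.9]]
q [ 27.2  40.6 -37.8  69.9  -2.6  92.9  30. ] t 29.8 F [ 0.2  0.1 -0.4] w 0.0374
```

```bash
python3 -m creep '[[0.5,-0.6,1.0,-0.014,0,-0.018,0.1],[0.1,-0.2,1.2,0,0,0,0.1],[0,0,1.2,0,0,0,0.1],[0,0,0.8,0,0,0,0.1],[0,0,0.3,0,0,0,0.1],[0,0,0,0,0,0,0.1]]'; python3 plan.py rack 4 .045; python3 tinfit.py 4
```

```text
time_s: 30.4
tool_pos: [0.6485, 0.0646, 0.1889]
tool_rot: [-149.9, 0.3, 37.9]
force: [0.5, 0.2, -1.3]
grip_width: 0.0375
goal [0.6461 0.0722 0.1803] shift now-axes cm [ 0.28 -0.21  1.12] goal-axes [ 0.27 -0.21  1.12] turn rad [-0.0018  0.0058  0.0003] norm 0.006 world d [-0.2  0.8 -0.9]
1 rows; turn each [-0.002  0.006  0.   ] shifts [[0.3, -0.2, 1.1]]
q [ 26.5  40.2 -38.3  75.7  -2.1  87.   30.2] t 30.4 F [ 0.5  0.2 -1.3] w 0.0375
side 52 at grasp mm [-8.3 -3.9] tilt mrad in tool [153.  22.] | bottom-pocket mm in RP [ -1.4  -0.5 -18.2] axis in RP mrad [147.  20.] rms 1.81
top 48 at grasp mm [-1.9 -0.8] tilt mrad in tool [72. 39.] | bottom-pocket mm in RP [ -0.4   3.7 -18.2] axis in RP mrad [67. 37.] rms 1.78
both 100 at grasp mm [-3.9  3. ] tilt mrad in tool [ 85. -83.] | bottom-pocket mm in RP [ -1.6  -0.7 -18.2] axis in RP mrad [ 79. -85.] rms 2.34
```

```bash
python3 -m creep '[[0.25,-0.2,0.3,0,0.006,0,0.1],[0,0,0.4,0,0,0,0.1],[0,0,0,0,0,0,0.1]]'; python3 plan.py rack 4 .0043
```

```text
time_s: 30.8
tool_pos: [0.6488, 0.0694, 0.1855]
tool_rot: [-150.1, -0.2, 37.5]
force: [0.6, -0.6, -1.5]
grip_width: 0.0374
goal [0.6337 0.0883 0.145 ] shift now-axes cm [-0.07 -0.07  4.71] goal-axes [-0.04 -0.07  4.71] turn rad [ 0.001  -0.0043 -0.0005] norm 0.004 world d [-1.5  1.9 -4. ]
1 rows; turn each [ 0.001 -0.004 -0.   ] shifts [[-0.1, -0.1, 4.7]]
q [ 26.5  40.1 -38.4  76.3  -2.3  85.8  30.1] t 30.8 F [ 0.6 -0.6 -1.5] w 0.0374
```

```bash
python3 -m creep '[[0,-0.07,0.4,0,0,0,0.1],[0,0,0.5,0,0,0,0.1],[0,0,0.5,0,0,0,0.1],[0,0,0.4,0,0,0,0.1]]'; python3 plan.py rack 4 .0043
```

```text
time_s: 31.2
tool_pos: [0.643, 0.0775, 0.1694]
tool_rot: [-150.1, -0.2, 37.5]
force: [-0.7, -0.2, -1.9]
grip_width: 0.037
goal [0.6337 0.0883 0.145 ] shift now-axes cm [-0.09 -0.02  2.82] goal-axes [-0.08 -0.02  2.82] turn rad [ 0.0016 -0.0052 -0.0005] norm 0.005 world d [-0.9  1.1 -2.4]
1 rows; turn each [ 0.002 -0.005 -0.001] shifts [[-0.1, -0.0, 2.8]]
q [ 26.3  40.2 -38.4  78.2  -2.2  83.7  30. ] t 31.2 F [-0.7 -0.2 -1.9] w 0.037
```

Entered 10 mm without resistance.

```bash
python3 -m creep '[[-0.05,0,0.5,0,0,0,0.1],[0,0,0.6,0,0,0,0.1],[0,0,0.6,0,0,0,0.1],[0,0,0.5,0,0,0,0.1],[0,0,0.3,0,0,0,0.1],[0,0,0.2,0,0,0,0.1]]'; python3 plan.py rack 4 .0043
```

```text
time_s: 31.8
tool_pos: [0.6336, 0.0886, 0.1439]
tool_rot: [-150.1, -0.2, 37.5]
force: [1.5, -4.6, 10.1]
grip_width: 0.0373
goal [0.6337 0.0883 0.145 ] shift now-axes cm [-0.01 -0.03 -0.12] goal-axes [-0.02 -0.03 -0.12] turn rad [ 0.0014 -0.0046 -0.0007] norm 0.005 world d [ 0.  -0.   0.1]
1 rows; turn each [ 0.001 -0.005 -0.001] shifts [[-0.0, -0.0, -0.1]]
q [ 26.1  40.6 -38.4  81.   -2.1  80.5  29.9] t 31.8 F [ 1.5 -4.6 10.1] w 0.0373
```

```bash
python3 -m creep '[[0,0,0,0,0,0,0.7],[0,0,0,0,0,0,0.7],[0,0,0,0,0,0,0.7],[0,0,-1,0,0,0,0.7],[0,0,-2,0,0,0,0.7],[0,0,-3,0,0,0,0.7],[0,0,-4,0,0,0,0.7],[-3,3,-3,0,0,0,0.7],[-4,2.5,-1,0,0,0,0.7],[-4,2.5,-1,0,0,0,0.7],[-4,2,-1,0,0,0,0.7],[-4,2,-1,0,0,0,0.7],[0,0,0,0,0,0,0.7],[0,0,0,0,0,0,0.7]]'; python3 chk.py 1234; python3 - <<'E'
from h import *
ims=[]
for n,(u,v) in dict(side=(293,160),top=(280,205)).items():
    c=optics.read_camera(n);c=c['frame'];cv2.imwrite(f'pics/{n}_end.png',c);ims.append(cv2.resize(c[v-50:v+50,u-50:u+50],(400,400),interpolation=2))
cv2.imwrite('pics/end.png',np.hstack(ims))
E
```

```text
time_s: 33.2
tool_pos: [0.5992, -0.185, 0.2404]
tool_rot: [-150.3, -0.7, 37.6]
force: [0.1, 0.8, 0.7]
grip_width: 0.061
1 few 0 0
1 lid height mm exp 106.99999999999999 got [104.5 109.2 113.2] centre [2.2 2.8] 48 slope [0.03 0.08]
2 few 4 2
2 lid height mm exp 87.0 got [84.9 90.1 93.7] centre [-1.   2.3] 57 slope [0.04 0.18]
3 lid height mm exp 67.0 got [63.1 65.7 67.4] centre [-0.2  0.9] 63 slope [ 0.02 -0.03]
3 lid height mm exp 67.0 got [65.8 70.1 73.2] centre [0.3 1.1] 58 slope [ 0.07 -0.02]
4 lid height mm exp 47.00000000000001 got [42.5 45.1 48.1] centre [0.5 0.4] 71 slope [-0.03 -0.03]
4 lid height mm exp 47.00000000000001 got [44.2 48.4 52. ] centre [ 0.4 -0.3] 61 slope [0.06 0.06]
```

View pics/end.png

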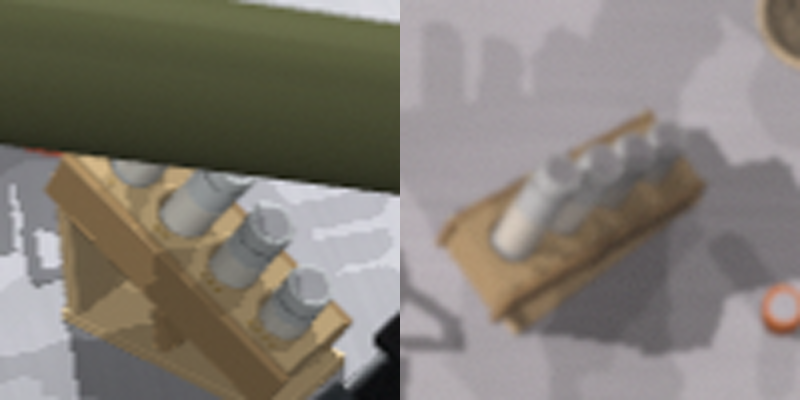

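```bash
python3 -m creep '[[-2,1.5,-1,0,0,0,0.7],[-3.5,2.5,-1.7,0,0,0,0.7],[-3.5,2.5,-1.7,0,0,0,0.7],[-3.5,2.5,-1.7,0,0,0,0.7],[-3.5,2.5,-1.7,0,0,0,0.7],[-3.5,2.5,-1.7,0,0,0,0.7],[-3.5,2.5,-1.7,0,0,0,0.7],[-3.5,2.5,-1.7,0,0,0,0.7],[-2,1.5,-1,0,0,0,0.7],[0,0,0,0,0,0,0.7],[0,0,0,0,0,0,0.7]]'; python3 chk.py 12; python3 - <<'E'
from h import *
c=optics.read_camera('side')['frame'];a=cv2.resize(c[110:210,243:343],(400,400),interpolation=2)
b=optics.read_camera('top')['frame'][100:300,120:520]
a=cv2.copyMakeBorder(a,0,0,0,0,0);b=cv2.resize(b,(400,200))
cv2.imwrite('pics/end2.png',np.hstack([a,np.vstack([b,cv2.resize(c,(400,200))])]))
E
```

```text
time_s: 34.5
tool_pos: [0.5402, -0.5119, 0.2407]
tool_rot: [-149.6, -1.4, 39.5]
force: [0.7, 0.4, 0.1]
grip_width: 0.0608
1 lid height mm exp 106.99999999999999 got [103.9 107.4 110.6] centre [0.5 3.2] 51 slope [-0.06 -0.03]
1 lid height mm exp 106.99999999999999 got [104.  110.4 113.9] centre [1.5 3.6] 52 slope [-0.   0.2]
2 lid height mm exp 87.0 got [83.2 86.9 90.9] centre [0.2 2.9] 56 slope [-0.   -0.08]
2 lid height mm exp 87.0 got [84.  90.3 93.4] centre [-0.   3.1] 52 slope [0.03 0.15]
```

View pics/end2.png

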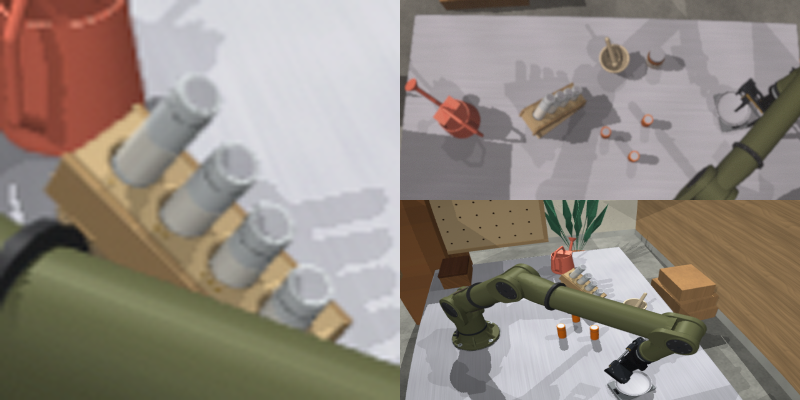

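```bash
python3 -c "
from cell import env,order
print(env.get_obs()['time_s'],order.sign_off())"
```

```text
the job is handed in; nothing more can be done
34.7 None
```

All four tins are in the rack, lid up. They went tallest to shortest from pocket 1 to pocket 4, in that order, and each was released before I fetched the next. I handed in at 34.7 s; `sign_off` gives no verdict.

- **How they went in:** each tin was lowered in small steps until it stopped with a light axial push of about 9–17 N. Tin 1 swung about 3° in the grip on the way and touched the rim of pocket 1 at about 24 N on the first try. I backed off, realigned it and lowered it again, and used a firmer grip for the other three.
- **Seating:** the last lid heights above the sloping face were 107.4, 86.9, 65.7 and 45.1 mm from the side camera, against 107, 87, 67 and 47 mm expected. The top camera read 1–3 mm high on all four. That agrees with "home" to within about 2–3 mm, which is as close as this depth check can tell.
- **Small disagreements:** tin 2 stopped about 2 mm before my first estimate. That estimate turned out to be about 4 mm off in pocket position, and with the corrected value tin 2's stop fits the pocket floor to about 1 mm. The lids of tins 1 and 2 measured about 3 mm down-slope of the pocket axes, which I put down to play in the pockets.
- **Surroundings:** in the last picture the mortar, jam jar, scale, watering can and orange tins look unmoved. The arm is touching nothing; the gripper is open and over the scale, with the fingertips more than 0.1 m above it.

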